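# Close a casting mould and hold its angle piece square

### The job

Set up the casting mould for a narrow agar block: lay the two orange spacer bars flat on the steel plate, side by side along the black far fence, snug against that fence and each other, their left ends up against the left fence. Then set the blue angle piece flat on the plate so that it closes the other two sides, press it towards the corner until both of its leg ends bear firmly on the two black fences, and finish while still gripping it and pressing it home, square, so that nothing could leak. Do not disturb the beaker, the bottle, the timer or the box of cover glasses.

Things in the scene. Friction and masses are not known exactly. Their poses are not given: they have to be found in the camera images.
- mould: Casting mould, fixed: steel plate 132 x 142 mm (x, y), top 8 mm above the worktop, with two black fences that meet at its far left corner. Origin: centre of the plate's underside; x towards the far fence, y towards the left fence, z up; yaw within 0.25 rad of the robot's axes. In its frame the inner face of the far fence is the plane x = 48 mm, of the left fence y = 53 mm.
- far_fence: Black bar 14 x 127 x 16 mm fixed on the plate along its far edge (mould +x side), top 24 mm above the worktop. Origin: centre of its underside; axes as the mould's. The finished row along it, in the mould's frame: bar centres at x = 36 and x = 12 mm (either bar in either place), both at y = 16 mm, long axes along y.
- left_fence: Black bar 110 x 14 x 16 mm fixed on the plate along its left edge (mould +y side), top 24 mm above the worktop. Origin: centre of its underside; axes as the mould's. The closed mould leaves the bars 3 mm free lengthwise, and an open strip 22 mm wide on the robot's side of the row.
- corner (a point): Point on the plate's top where the inner faces of the two fences meet; axes as the mould's. The steel plate is not slippery: pressing a part down hard on it uses up the sideways push in friction, so slide parts home with little weight on the plate.
- bar_1: Orange plastic spacer bar 24 x 74 x 16 mm (x, y, z), about 60 g, loose, at first on the worktop. A ribbed grip post 12 x 16 mm (x, y) on its middle rises to 42 mm above the underside, higher than the fences: grip this post, best across y so that the fingers clear the other bar's post. Origin: centre of the underside; z up. Same both ways round; identical to bar_2.
- bar_2: Orange plastic spacer bar, identical to bar_1.
- angle: Blue L-shaped angle piece, 85 to 170 g, loose: two legs 14 mm wide, 16 mm high, with a ribbed grip post 14 x 14 mm on their corner up to 42 mm above the underside. Origin: on the post's axis at the underside; x along the leg for the far fence, y along the leg for the left fence. Home, in the mould's frame: origin at x -29, y -31, z 8 mm, axes parallel. Starts turned under 0.4 rad from the robot's axes.
- leg_x_end (a point): Middle of the end face of the angle piece's x leg, 77 mm from the post's axis, 8 mm above the underside; it bears on the far fence.
- leg_y_end (a point): Middle of the end face of the angle piece's y leg, 84 mm from the post's axis, 8 mm above the underside; it bears on the left fence.
- coverslip_box: Blue-and-white box of cover glasses, 31 x 31 x 20 mm, loose, to be left alone. Origin: centre of the underside.
- beaker: Clear glass beaker, 45 mm across, 58 mm high, loose, to be left alone. Origin: centre of the underside.
- timer: White bench timer, 58 x 62 x 20 mm, loose, to be left alone. Origin: centre of the underside.
- dropper_bottle: Amber dropper bottle with red teat, 38 mm across, 111 mm high, loose, to be left alone. Origin: centre of the underside.

How it is judged:
By the outcome, as a careful person would: the job done as asked, in the order asked, and still so for the second after the job is handed in, while the arm keeps its last pose, push and grip.
It also fails if it takes over 72 s, if anything falls off the work surface, if the arm or the gripper's body presses on something with over 40 N, if the wrist force passes 120 N, or if a joint passes its speed limit or range.

### The arm

A 6-joint arm with a two-finger parallel gripper is mounted at the origin on a cart in front of the work surface, level with it; the furniture and walls round the work are solid. World frame = base frame: x ahead of the robot, y to its left, z up, the work surface at z = 0. Lengths are in m, angles in rad, forces in N, time in s.
With the tool pointing down it reaches from about 0.35 to 0.775 m from the base axis. Payload 7.3 kg.
Tool frame: the origin (TCP) lies midway between the tips of the shut fingers; the grasp point (between the pads) lies 19 mm behind it; z points along the fingers, y is the direction in which the jaws open and shut (so a half turn about z gives the same grasp; the last joint's range is limited). The gripper opens to 92 mm and grips with 3 to 60 N. Pads are 19 mm wide; open, the fingers measure 130 mm over their backs; the gripper's body (75 mm by 190 mm) begins 47 mm behind the grasp point.
Start: joints at [1.125, 0.342, 1.524, -0, 1.275, -0.146], TCP at [0.155, 0.502, 0.227] pointing down, gripper open.
Joint ranges: [-2.53, 2.53], [-0.77, 2.02], [0.04, 2.7], [-1, 4.14], [0.28, 2.66], [-3.11, 3.11]. Speed limits (rad/s): [2.57, 2.57, 3.14, 3.14, 3.14, 3.14].

### API

Orientations are given as [roll, pitch, yaw] about the fixed x, y, z axes, in that order (R = Rz(yaw) Ry(pitch) Rx(roll)).
In Python, from cell import status, eyes, job gives the robot as it stands.
- The arm moves only by the tool jog_arm, never from a script. Its argument "series" is a list of rows, each a list of 3 entries, a list of its own where there are three numbers: the gripper command: -1 is shut, 1 is fully open, values between are in proportion, then the shift along the tool's x, y, z in m, then the turn, a rotation vector about the tool's x, y, z in rad. In form: [[grip, [x, y, z], [ax, ay, az]], ...]. A call has 1 to 12 rows; each row is the pose to reach, as a shift and turn from the pose commanded when the call began, along the tool's axes at that moment; what a row does not reach only later rows make up. A row lasts 1/12 s, in which the tool goes at most 41.7 mm and 7.16 degrees, less where a joint would pass 70% of its speed; a pose out of reach is approached as far as the arm can. A call with a gripper value outside its range is refused whole. The fingers move at their own pace and stop on an object; "squeeze" is the grip in N (left out, the last holds). Time passes only in rows, so rows that repeat a pose let the fingers close. It gives the time, the measured TCP pose, the force and the opening at its end, in the units of the state.
- status.observe(): the state, without advancing time (a new reading comes with each control period).
- eyes.read_camera(name): name is "scene" or "side" or "wrist"; returns a dict with "img" (420x560x3 uint8, red, green, blue), "range_z" (420x560 float32, m along the optical axis (not along the pixel's ray), 0 where there is no reading), "camera_matrix" (3x3 intrinsics, pixels), "k1" (the pictures are not rectified: a ray, as slopes to the right and down, at radius r is drawn at 1 + k1 r^2 times it, then the intrinsics apply), "T" (4x4, takes a point from camera to world coordinates); the wrist camera has in their place "tool_from_camera" (4x4, takes a point from camera to tool coordinates, whose origin is the TCP and whose axes are the flange's). Camera axes: x right, y down, z forward; pixel columns grow to the right and rows downward; lengths in m; the calibration is good to about 2 mm. A picture is of the moment at which its call begins: read the wrist's pose just before it.
- job.hand_in(): hands the job in, once; it reports no verdict.
The state is a dict: "time": time; "qpos": joint angles; "qvel": joint speeds; "joint_efforts": joint torques, N m; "tool_pos": TCP position; "tool_rot": TCP orientation; "contact_force": force on the tool from outside, world axes, zero at the start; "torque": the same for the moment, N m; "opening": finger opening in m.
Only numpy, scipy, OpenCV 4.12 (cv2) and the standard library are available. Lean on these libraries where they do the work, as an engineer would, in place of code of your own. Each camera call takes 0.05 s, during which the arm holds its last target.

## Working session

There is one attempt and no reset: what is moved stays moved. The work goes in short steps, Python scripts to look and compute and a tool call to move; the robot and the scene stay as the last step left them, time stands still between calls to the robot, and variables do not carry over. Pictures are saved under pics/ and viewed, and the job is handed in when it is done.

Besides the shell and the picture viewer there is one more tool, called as a command line: name --argument value ..., lists and objects as JSON in quotes. jog_arm: Moves the arm, as the interface text tells. Its arguments: {"type":"object","properties":{"series":{"type":"array","items":{"type":"array"}},"squeeze":{"type":"number"}},"required":["series"]}

```bash
ls; mkdir -p pics; cat > h.py <<'E'
import numpy as np, cv2, sys
sys.path.insert(0,'.')
from cell import status, eyes, job
from scipy.spatial.transform import Rotation as R
E
python3 - <<'E'
from h import *
s=status.observe(); print(s)
for n in ["scene","side","wrist"]:
    c=eyes.read_camera(n); cv2.imwrite(f'pics/{n}0.png',c['img'][:,:,::-1]); np.savez(f'{n}0.npz',**c)
    print(n,{k:v for k,v in c.items() if k not in('img','range_z')})
E
```

```text
pics
{'time': 0.0, 'qpos': array([ 1.12501820e+00,  3.42715527e-01,  1.52500956e+00,  4.28970813e-06,
        1.27535419e+00, -1.45966399e-01]), 'qvel': array([ 0.00074109, -0.00142936, -0.00100004,  0.00120344, -0.00073989,
       -0.00063495]), 'joint_efforts': array([-4.63854904e-04, -4.31241095e+01, -2.44217652e+01,  7.18839490e-02,
        5.60309656e-02, -6.01935858e-05]), 'tool_pos': array([0.15484438, 0.50123744, 0.22605128]), 'tool_rot': array([-3.14012244e+00, -2.20285243e-04,  2.84177951e+00]), 'contact_force': array([-1.32065251,  0.23279632, -0.58425193]), 'torque': array([ 0.01119296,  0.05211063, -0.01132855]), 'opening': 0.09190191871223015}
scene {'camera_matrix': array([[523.56973258,   0.        , 282.01062769],
       [  0.        , 523.56973258, 200.15145195],
       [  0.        ,   0.        ,   1.        ]]), 'k1': -0.1307561779946504, 'T': array([[ 0.67077267, -0.57728945,  0.46561884,  0.09882859],
       [-0.74162194, -0.51547434,  0.42928209, -0.17697928],
       [-0.00780546, -0.63326384, -0.77389662,  0.78705029],
       [ 0.        ,  0.        ,  0.   
[... 345 characters left out ...]
61716],
       [ 0.00434714, -0.88896017, -0.45796389,  0.41836797],
       [ 0.        ,  0.        ,  0.        ,  1.        ]])}
wrist {'camera_matrix': array([[331.30954605,   0.        , 271.6105946 ],
       [  0.        , 331.30954605, 213.8849474 ],
       [  0.        ,   0.        ,   1.        ]]), 'k1': -0.08295776597786071, 'tool_from_camera': array([[-9.57101979e-04, -9.65959772e-01, -2.58690556e-01,
         6.87812525e-02],
       [ 9.99999423e-01, -1.05076418e-03,  2.23798262e-04,
        -1.00030252e-04],
       [-4.88002887e-04, -2.58690193e-01,  9.65960220e-01,
        -1.58139420e-01],
       [ 0.00000000e+00,  0.00000000e+00,  0.00000000e+00,
         1.00000000e+00]])}
```

View pics/scene0.png

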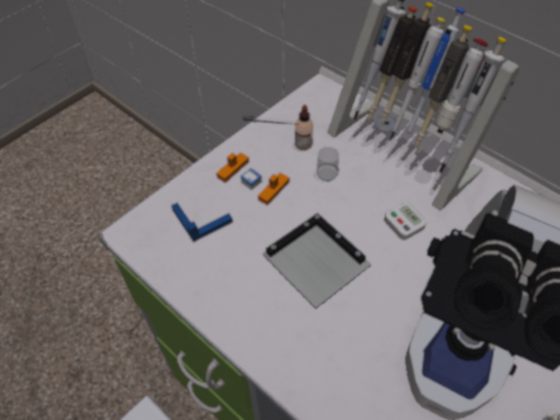

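View pics/side0.png

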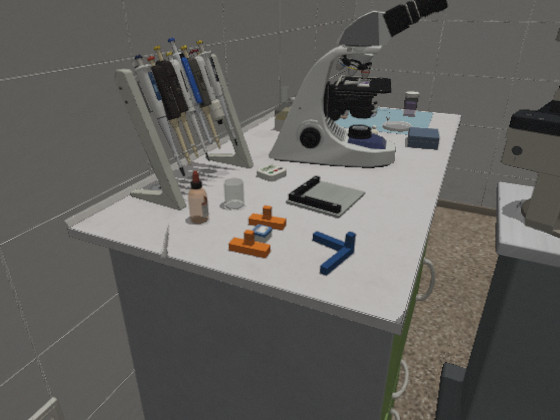

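View pics/wrist0.png

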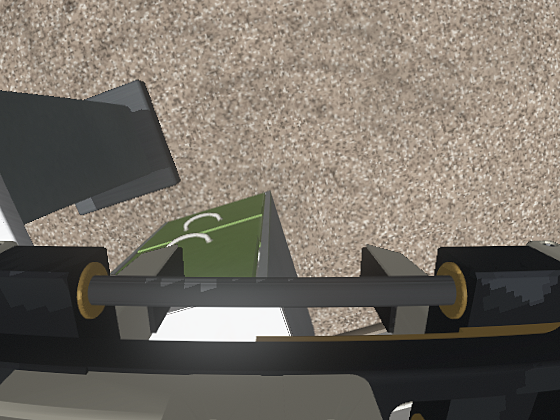

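The scene view shows the mould near (317,257), the orange bars near (233,165) and (273,187), and the angle's corner near (195,235). The side view agrees. I'll measure these coarsely first.

```bash
cat >> h.py <<'E'
def cam(n,save=None):
    s=status.observe(); c=eyes.read_camera(n)
    if n=='wrist':
        A=np.eye(4);A[:3,:3]=R.from_euler('xyz',s['tool_rot']).as_matrix();A[:3,3]=s['tool_pos']
        c['T']=A@c['tool_from_camera']
    if save: cv2.imwrite(save,c['img'][:,:,::-1])
    return c
def ray(c,uv,z):
    uv=np.asarray(uv,float).reshape(-1,1,2)
    p=cv2.undistortPoints(uv,c['camera_matrix'],np.array([c['k1'],0,0,0.])).reshape(-1,2)
    d=np.c_[p,np.ones(len(p))]@c['T'][:3,:3].T; o=c['T'][:3,3]
    return o+d*((z-o[2])/d[:,2])[:,None]
def cloud(c):
    v,u=np.nonzero(c['range_z']>0); d=c['range_z'][v,u]
    p=cv2.undistortPoints(np.c_[u,v].astype(float).reshape(-1,1,2),c['camera_matrix'],np.array([c['k1'],0,0,0.])).reshape(-1,2)
    P=np.full(c['range_z'].shape+(3,),np.nan); P[v,u]=(np.c_[p,np.ones(len(p))]*d[:,None])@c['T'][:3,:3].T+c['T'][:3,3]
    return P
def masks(c):
    h=cv2.cvtColor(c['img'],cv2.COLOR_RGB2HSV); H,S,V=h[...,0],h[...,1],h[...,2]
    return dict(orange=((H>5)&(H<20)&(S>180)&(V>100)),blue=((H>100)&(H<125)&(S>150)&(V>40)),black=(V<60))
E
python3 - <<'E'
from h import *
for n in ['scene','side']:
    c=dict(np.load(n+'0.npz')); P=cloud(c); m=masks(c)
    for k in ['orange','blue']:
        nn,L,st,ce=cv2.connectedComponentsWithStats(m[k].astype(np.uint8))
        for i in range(1,nn):
            if st[i,4]<40: continue
            q=P[L==i]; q=q[np.isfinite(q).all(1)]
            if abs(np.median(q[:,2]))>0.1: continue
            rect=cv2.minAreaRect((q[q[:,2]<.022,:2]*1000).astype(np.float32))
            top=q[q[:,2]>.035]
            print(n,k,st[i],ce[i].round(),q.mean(0).round(3),'z',np.percentile(q[:,2],[2,50,98]).round(3),'rect',np.round(rect[0]),np.round(rect[1]),round(rect[2]),'post',top.mean(0).round(4) if len(top) else None)
c=dict(np.load('scene0.npz'))
# named points
for nm,uv,z in [('far/left corner top',(317,216),.024),('mould far right',(369,262),.008),('mould near right',(317,305),.008),('near left',(265,257),.008),('bottle',(303,148),0),('beaker',(327,178),0),('timer',(405,225),.01),('box',(251,178),.02)]:
    print(nm,ray(c,uv,z).round(3))
E
```

```text
scene orange [218 154  29  25 293] [232. 166.] [0.56  0.384 0.019] z [0.012 0.016 0.042] rect [563. 386.] [73. 23.] 3 post [0.5637 0.3853 0.0412]
scene orange [259 174  29  28 322] [273. 188.] [0.573 0.283 0.019] z [0.012 0.016 0.043] rect [577. 285.] [72. 24.] 6 post [0.5779 0.2838 0.0416]
scene blue [174 205  56  34 434] [200. 224.] [0.419 0.324 0.019] z [0.011 0.016 0.042] rect [439. 344.] [91. 78.] 76 post [0.3951 0.3172 0.0407]
side orange [249 214  36  16 329] [267. 221.] [0.573 0.297 0.012] z [0.003 0.014 0.023] rect [575. 292.] [74. 24.] 5 post None
side orange [229 238  41  19 462] [249. 247.] [0.56  0.398 0.012] z [0.002 0.014 0.023] rect [561. 393.] [74. 26.] 3 post None
side blue [313 232  41  42 536] [334. 251.] [0.417 0.344 0.013] z [0.003 0.014 0.022] rect [438. 352.] [90. 84.] 76 post None
far/left corner top [[0.573 0.173 0.024]]
mould far right [[0.565 0.047 0.008]]
mould near right [[0.439 0.061 0.008]]
near left [[0.451 0.19  0.008]]
bottle [[0.708 0.322 0.   ]]
beaker [[0.675 0.231 0.   ]]
timer [[0.674 0.044 0.01 ]]
box [[0.561 0.332 0.02 ]]
```

```bash
cat >> h.py <<'E'
def plan(x,y,z,yaw):
    s=status.observe(); A=R.from_euler('xyz',s['tool_rot'])
    B=R.from_euler('xyz',[np.pi,0,yaw]); d=A.inv().apply(np.array([x,y,z])-s['tool_pos'])
    r=(A.inv()*B).as_rotvec()
    print('t',round(s['time'],2),'pos',s['tool_pos'].round(4),'yaw',round(s['tool_rot'][2],4),'F',s['contact_force'].round(1),'open',round(s['opening'],4))
    print('shift',d.round(4).tolist(),'turn',r.round(4).tolist(),'dist',np.linalg.norm(d).round(3))
E
python3 - <<'E'
from h import *
plan(.48,.32,.25,2.84)
c=dict(np.load('scene0.npz'));P=cloud(c)
q=P[np.isfinite(P).all(2)]
t=q[(q[:,2]>.07)&(q[:,2]<.6)]
# tall things
import collections
cc=collections.Counter(map(tuple,(t[:,:2]//.05*.05).round(2))); print(sorted([k for k,v in cc.items() if v>15]))
E
```

```text
t 0.15 pos [0.1549 0.5013 0.2262] yaw 2.8418 F [0.1 0.5 0.1] open 0.0919
shift [-0.3641, -0.0773, -0.0237] turn [-0.0011, -0.0002, 0.0018] dist 0.373
[(np.float64(0.3), np.float64(-0.2)), (np.float64(0.3), np.float64(-0.15)), (np.float64(0.35), np.float64(-0.25)), (np.float64(0.35), np.float64(-0.2)), (np.float64(0.35), np.float64(-0.15)), (np.float64(0.4), np.float64(-0.25)), (np.float64(0.4), np.float64(-0.2)), (np.float64(0.4), np.float64(-0.15)), (np.float64(0.4), np.float64(-0.1)), (np.float64(0.45), np.float64(-0.3)), (np.float64(0.45), np.float64(-0.25)), (np.float64(0.45), np.float64(-0.2)), (np.float64(0.45), np.float64(-0.15)), (np.float64(0.45), np.float64(-0.1)), (np.float64(0.5), np.float64(-0.25)), (np.float64(0.5), np.float64(-0.2)), (np.float64(0.5), np.float64(-0.15)), (np.float64(0.5), np.float64(-0.1)), (np.float64(0.55), np.float64(-0.2)), (np.float64(0.55), np.float64(-0.15)), (np.float64(0.55), np.float64(-0.1)), (np.float64(0.55), np.float64(-0.05)), (np.float64(0.6), np.float64(-0.1)), (np.float64(0.6), np.float64(-0.05)), (np.float64(0.65), np.float64(-0.1)),
[... 738 characters left out ...]
)), (np.float64(0.9), np.float64(-0.15)), (np.float64(0.9), np.float64(-0.1)), (np.float64(0.9), np.float64(-0.05)), (np.float64(0.9), np.float64(0.0)), (np.float64(0.9), np.float64(0.05)), (np.float64(0.9), np.float64(0.1)), (np.float64(0.9), np.float64(0.15)), (np.float64(0.9), np.float64(0.2)), (np.float64(0.9), np.float64(0.25)), (np.float64(0.9), np.float64(0.3)), (np.float64(0.9), np.float64(0.35)), (np.float64(0.9), np.float64(0.4)), (np.float64(0.9), np.float64(0.45)), (np.float64(0.9), np.float64(0.5)), (np.float64(0.9), np.float64(0.55)), (np.float64(0.9), np.float64(0.6)), (np.float64(0.9), np.float64(0.65)), (np.float64(0.9), np.float64(0.7)), (np.float64(0.9), np.float64(0.75))]
```

jog_arm --series '[[1,[-0.364,-0.077,-0.024],[0,0,0]],[1,[-0.364,-0.077,-0.024],[0,0,0]],[1,[-0.364,-0.077,-0.024],[0,0,0]],[1,[-0.364,-0.077,-0.024],[0,0,0]],[1,[-0.364,-0.077,-0.024],[0,0,0]],[1,[-0.364,-0.077,-0.024],[0,0,0]],[1,[-0.364,-0.077,-0.024],[0,0,0]],[1,[-0.364,-0.077,-0.024],[0,0,0]],[1,[-0.364,-0.077,-0.024],[0,0,0]],[1,[-0.364,-0.077,-0.024],[0,0,0]],[1,[-0.364,-0.077,-0.024],[0,0,0]],[1,[-0.364,-0.077,-0.024],[0,0,0]]]'

```text
time: 1.15
tool_pos: [0.4796, 0.3205, 0.2502]
tool_rot: [-3.141, -0.001, 2.841]
contact_force: [-0.1, -0.4, 0.9]
opening: 0.0918
```

```bash
python3 - <<'E'
from h import *
plan(.48,.32,.25,2.84)
c=cam('wrist','pics/w1.png'); np.savez('w1.npz',**c)
E
```

```text
t 1.15 pos [0.4796 0.3205 0.2502] yaw 2.8412 F [-0.1 -0.4  0.9] open 0.0918
shift [-0.0006, -0.0003, 0.0002] turn [-0.0006, -0.0014, 0.0012] dist 0.001
```

View pics/w1.png

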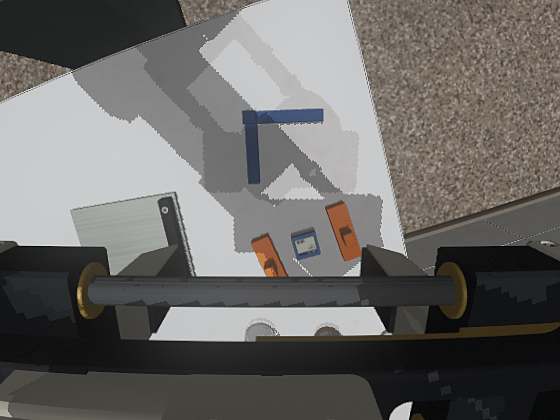

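The wrist view shows the angle's corner at (250,116), the right bar at (343,231) with the box beside it at (305,242), and the left bar partly hidden at (268,255). I'll measure these from the top faces.

```bash
cat >> h.py <<'E'
def comps(c,k,amin=60):
    P=cloud(c); m=masks(c)[k]
    nn,L,st,ce=cv2.connectedComponentsWithStats(m.astype(np.uint8))
    for i in range(1,nn):
        if st[i,4]<amin: continue
        q=P[(L==i)&np.isfinite(P).all(2)]
        if len(q)<40 or abs(np.median(q[:,2]))>.1: continue
        yield ce[i],q
def rectof(q):
    r=cv2.minAreaRect((q[:,:2]*1000).astype(np.float32)); (w,h),a=r[1],r[2]
    if w<h: w,h,a=h,w,a+90
    return np.round(r[0],1),round(w,1),round(h,1),round((a+90)%180-90,1)
E
python3 - <<'E'
from h import *
c=dict(np.load('w1.npz'))
for k in ['orange','blue']:
  for ce,q in comps(c,k):
    z=q[:,2]; print(k,ce.round(),len(q),'z',np.percentile(z,[2,50,98]).round(4))
    t=q[(z>.012)&(z<.02)]; p=q[z>.037]
    if len(t)>5: print('  top',rectof(t))
    if len(p)>5: print('  post',rectof(p),len(p))
E
python3 - <<'E'
from h import *
c=dict(np.load('w1.npz'))
h=cv2.cvtColor(c['img'],cv2.COLOR_RGB2HSV)
for u,v in [(343,222),(350,240),(300,116),(252,165),(250,116),(200,120),(150,220),(167,225)]:
    print((u,v),h[v,u],c['img'][v,u],c['range_z'][v,u], cloud(c)[v,u].round(4))
E
```

```text
(343, 222) [ 10 161 154] [154  89  57] 0.408277 [0.5499 0.391  0.0164]
(350, 240) [ 10 166 152] [152  87  53] 0.38598028 [0.5644 0.3901 0.0433]
(300, 116) [110 110 121] [ 69  86 121] 0.37657812 [0.4128 0.3752 0.0156]
(252, 165) [110  90  74] [48 57 74] 0.38987157 [0.4498 0.3054 0.0168]
(250, 116) [109  97  89] [55 67 89] 0.35045335 [0.397  0.3219 0.0429]
(200, 120) [  0   0 111] [111 111 111] 0.39170727 [0.3814 0.2613 0.001 ]
(150, 220) [ 60   8 166] [161 166 161] 0.4149397 [0.4774 0.1597 0.0094]
(167, 225) [60  4 64] [63 64 63] 0.40144217 [0.4873 0.1841 0.024 ]
```

```bash
sed -i 's/(S>180)&(V>100)/(S>110)\&(V>60)/; s/(H>100)&(H<125)&(S>150)&(V>40)/(H>103)\&(H<122)\&(S>70)\&(V>30)/' h.py; python3 - <<'E'
from h import *
c=dict(np.load('w1.npz'))
for k in ['orange','blue']:
  for ce,q in comps(c,k):
    z=q[:,2]; print(k,ce.round(),len(q),'z',np.percentile(z,[2,50,98]).round(4))
    t=q[(z>.012)&(z<.02)]; p=q[z>.037]
    if len(t)>5: print('  top',rectof(t))
    if len(p)>5: print('  post',rectof(p),len(p),p[:,:2].mean(0))
E
```

```text
orange [344. 231.] 1032 z [0.0102 0.0165 0.0429]
  top (array([563.5, 389.4]), 74.3, 23.5, 3.7)
  post (array([528.5, 381.7]), 88.9, 13.3, 13.0) 143 [0.56055986 0.38881424]
orange [268. 257.] 726 z [0.0088 0.0164 0.043 ]
  top (array([569.6, 288.1]), 58.7, 23.7, 6.0)
  post (array([576.3, 288.6]), 14.0, 11.5, 7.1) 99 [0.57543057 0.28886339]
blue [290. 116.] 773 z [0.0145 0.0161 0.0177]
  top (array([408.7, 363.5]), 75.7, 13.3, 75.0)
blue [252. 146.] 814 z [0.0145 0.0163 0.043 ]
  top (array([437.5, 309.6]), 68.8, 13.1, -14.8)
  post (array([397.5, 320. ]), 12.5, 12.0, -17.3) 147 [0.39713308 0.32003491]
blue [305. 245.] 240 z [0.0182 0.0196 0.0211]
  top (array([564.6, 338.5]), 30.5, 30.4, -0.6)
```

```bash
python3 - <<'E'
from h import *
plan(.563,.3885,.10,1.635)
E
```

```text
t 1.2 pos [0.4791 0.321  0.2504] yaw 2.8424 F [-0.5  0.7 -0.1] open 0.0918
shift [-0.0605, 0.0893, 0.1503] turn [-0.001, -0.0007, 1.2074] dist 0.185
```

jog_arm --series '[[0.1,[-0.06,0.089,0.15],[0,0,1.207]],[0.1,[-0.06,0.089,0.15],[0,0,1.207]],[0.1,[-0.06,0.089,0.15],[0,0,1.207]],[0.1,[-0.06,0.089,0.15],[0,0,1.207]],[0.1,[-0.06,0.089,0.15],[0,0,1.207]],[0.1,[-0.06,0.089,0.15],[0,0,1.207]],[0.1,[-0.06,0.089,0.15],[0,0,1.207]],[0.1,[-0.06,0.089,0.15],[0,0,1.207]],[0.1,[-0.06,0.089,0.15],[0,0,1.207]],[0.1,[-0.06,0.089,0.15],[0,0,1.207]],[0.1,[-0.06,0.089,0.15],[0,0,1.207]],[0.1,[-0.06,0.089,0.15],[0,0,1.207]]]'

```text
time: 2.2
tool_pos: [0.5625, 0.389, 0.101]
tool_rot: [-3.141, -0.0, 1.639]
contact_force: [-0.4, 0.7, 0.4]
opening: 0.0507
```

```bash
python3 - <<'E'
from h import *
plan(.563,.3885,.019,1.635)
c=cam('wrist','pics/w2.png'); np.savez('w2.npz',**c)
for ce,q in comps(c,'orange'):
    z=q[:,2]; print(ce.round(),len(q),'z',np.percentile(z,[2,50,98]).round(4))
    t=q[(z>.012)&(z<.02)]; p=q[z>.037]
    if len(t)>5: print('  top',rectof(t))
    if len(p)>5: print('  post',rectof(p),len(p),p[:,:2].mean(0))
E
```

```text
t 2.2 pos [0.5625 0.389  0.101 ] yaw 1.6394 F [-0.4  0.7  0.4] open 0.0507
shift [-0.0005, 0.0005, 0.082] turn [-0.0001, -0.0001, 0.0044] dist 0.082
[273. 216.] 3202 z [0.0068 0.0162 0.0426]
  top (array([563.8, 390.3]), 73.9, 23.9, 4.2)
  post (array([563.8, 390.5]), 15.2, 11.6, 4.0) 399 [0.56369348 0.39087948]
[280. 327.] 2735 z [0.002  0.0162 0.1946]
  top (array([577.1, 293.5]), 73.6, 16.9, 6.2)
  post (array([562.4, 410.6]), 44.6, 2.6, 4.6) 716 [0.56245883 0.41068188]
```

View pics/w2.png

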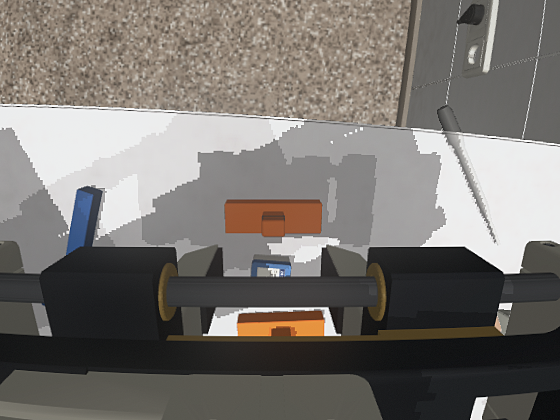

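The bar's top and post both give a centre of (563.7, 390.4) mm at 4°, and the sizes are correct. I'll descend, grip and lift.

jog_arm --series '[[0.1,[0.001,0.001,0.03],[0,0,0]],[0.1,[0.001,0.001,0.06],[0,0,0]],[0.1,[0.001,0.001,0.075],[0,0,0]],[0.1,[0.001,0.001,0.082],[0,0,0]],[0.1,[0.001,0.001,0.082],[0,0,0]],[-1,[0.001,0.001,0.082],[0,0,0]],[-1,[0.001,0.001,0.082],[0,0,0]],[-1,[0.001,0.001,0.082],[0,0,0]],[-1,[0.001,0.001,0.082],[0,0,0]],[-1,[0.001,0.001,0.082],[0,0,0]],[-1,[0.001,0.001,0.082],[0,0,0]]]' --squeeze 30

```text
time: 3.17
tool_pos: [0.5647, 0.389, 0.019]
tool_rot: [3.141, -0.0, 1.635]
contact_force: [-0.5, 0.3, 1.6]
opening: 0.0158
```

```bash
python3 - <<'E'
from h import *
plan(.563,.3885,.1,1.635)
E
```

```text
t 3.17 pos [0.5647 0.389  0.019 ] yaw 1.6349 F [-0.5  0.3  1.6] open 0.0158
shift [-0.0004, -0.0017, -0.081] turn [0.0003, -0.0003, -0.0001] dist 0.081
```

jog_arm --series '[[-1,[0,0,-0.02],[0,0,0]],[-1,[0,0,-0.05],[0,0,0]],[-1,[0,0,-0.09],[0,0,0]],[-1,[0,0,-0.13],[0,0,0]],[-1,[0,0,-0.15],[0,0,0]],[-1,[0,0,-0.15],[0,0,0]]]'

```text
time: 3.67
tool_pos: [0.567, 0.3903, 0.1757]
tool_rot: [3.131, -0.005, 1.635]
contact_force: [-0.6, -0.2, -0.1]
opening: 0.0159
```

```bash
python3 - <<'E'
from h import *
plan(.6,.13,.17,3.046)
E
```

```text
t 3.67 pos [0.567  0.3903 0.1757] yaw 1.635 F [-0.6 -0.2 -0.1] open 0.0159
shift [-0.2619, 0.0162, 0.0046] turn [0.012, 0.0033, -1.411] dist 0.262
```

jog_arm --series '[[-1,[-0.022,0.016,0],[0,0,-0.12]],[-1,[-0.05,0.016,0],[0,0,-0.24]],[-1,[-0.08,0.016,0],[0,0,-0.36]],[-1,[-0.11,0.016,0],[0,0,-0.48]],[-1,[-0.14,0.016,0],[0,0,-0.6]],[-1,[-0.17,0.016,0],[0,0,-0.72]],[-1,[-0.2,0.016,0],[0,0,-0.84]],[-1,[-0.225,0.016,0],[0,0,-0.96]],[-1,[-0.245,0.016,0],[0,0,-1.08]],[-1,[-0.255,0.016,0],[0,0,-1.2]],[-1,[-0.262,0.016,0],[0,0,-1.32]],[-1,[-0.262,0.016,0],[0,0,-1.411]]]'

```text
time: 4.67
tool_pos: [0.597, 0.1265, 0.1676]
tool_rot: [-3.141, -0.002, 3.05]
contact_force: [0.2, -0.1, -0.6]
opening: 0.0158
```

jog_arm --series '[[-1,[0,0,0],[0,0,0]],[-1,[0,0,0],[0,0,0]]]'

```text
time: 4.83
tool_pos: [0.5969, 0.1284, 0.1679]
tool_rot: [-3.142, -0.001, 3.043]
contact_force: [0.2, 0.5, -0.9]
opening: 0.0155
```

```bash
python3 - <<'E'
from h import *
plan(.6,.13,.17,3.046)
c=cam('wrist','pics/w3.png'); np.savez('w3.npz',**c)
c=cam('scene','pics/s3.png'); np.savez('s3.npz',**c)
E
```

```text
t 4.83 pos [0.5969 0.1284 0.1679] yaw 3.0427 F [ 0.2  0.5 -0.9] open 0.0155
shift [-0.0029, 0.0019, -0.0021] turn [-0.0001, -0.0013, -0.0033] dist 0.004
```

View pics/w3.png

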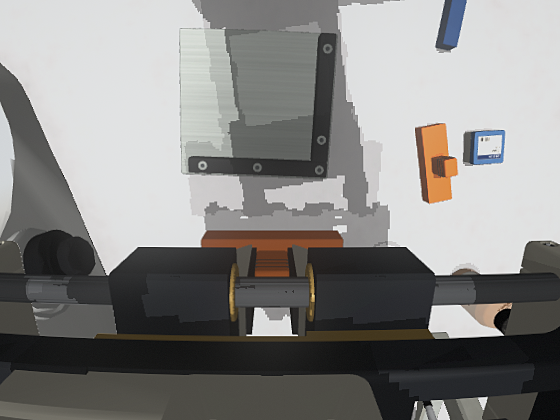

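The whole mould is visible. The plate spans (181,28)–(338,178), and the fence corner screw is at (320,170). I'll fit the fences next.

```bash
cat > mould.py <<'E'
from h import *
def mould(c,yaw0=-.095):
    P=cloud(c); ok=np.isfinite(P).all(2); z=P[...,2]; h=cv2.cvtColor(c['img'],cv2.COLOR_RGB2HSV)
    reg=ok&(abs(P[...,0]-.51)<.1)&(abs(P[...,1]-.12)<.1)
    b=reg&(z>.019)&(z<.029)&(h[...,2]<110)
    n,L,st,ce=cv2.connectedComponentsWithStats(b.astype(np.uint8)); b=L==1+np.argmax(st[1:,4])
    q=P[b]; 
    cs,_=cv2.findContours(b.astype(np.uint8),cv2.RETR_EXTERNAL,cv2.CHAIN_APPROX_NONE)
    e=max(cs,key=cv2.contourArea).reshape(-1,2).astype(float); E=ray(c,e,.024)[:,:2]
    r=rectof(q); print('fence rect',r,'z',np.median(q[:,2]).round(4))
    rr=cv2.minAreaRect((E*1000).astype(np.float32)); print('ray rect',rr)
    pl=reg&(z>.004)&(z<.012); print('plate z',np.median(P[pl][:,2]).round(4))
    cs,_=cv2.findContours(((pl|b).astype(np.uint8)),cv2.RETR_EXTERNAL,cv2.CHAIN_APPROX_NONE)
    x=max(cs,key=cv2.contourArea).reshape(-1,2).astype(float)
    print('plate rect',cv2.minAreaRect((ray(c,x,.008)[:,:2]*1000).astype(np.float32)))
    return E
if __name__=='__main__':
    for f in ['w3','s3','scene0']:
        c=dict(np.load(f+'.npz')); print(f); E=mould(c)
        # inner edges: rotate by yaw, hist
        for yaw in [-.095]:
            u=np.array([np.cos(yaw),np.sin(yaw)]);v=np.array([-u[1],u[0]])
            a=E@u*1000;bb=E@v*1000
            # far fence inner & outer line fits
            mid=(bb<bb.max()-25)&(bb>bb.min()+8)
            far=a.max()
            for nm,sel,dep,ind in [('far inner',mid&(a<far-8)&(a>far-22),a,bb),('far outer',mid&(a>far-6),a,bb),
                ('left inner',(a<far-25)&(a>a.min()+8)&(bb<bb.max()-8)&(bb>bb.max()-22),bb,a),('left outer',(a<far-25)&(a>a.min()+8)&(bb>bb.max()-6),bb,a)]:
                if sel.sum()>5:
                    k=np.polyfit(ind[sel],dep[sel],1); print(nm,sel.sum(),'slope',k[0].round(4),'at mid',np.polyval(k,ind[sel].mean()).round(2),'std',(dep[sel]-np.polyval(k,ind[sel])).std().round(2))
E
python3 mould.py
```

```text
w3
fence rect (array([509.3, 126. ]), 127.9, 123.6, 82.4) z 0.0241
ray rect ((509.4521789550781, 126.03864288330078), (127.15788269042969, 123.11531829833984), 82.30082702636719)
plate z 0.0081
plate rect ((508.6896057128906, 122.49931335449219), (141.9118194580078, 132.12966918945312), 82.05030822753906)
far inner 108 slope 0.0473 at mid 542.81 std 0.28
far outer 106 slope 0.039 at mid 555.56 std 0.34
left inner 107 slope -0.04 at mid 223.3 std 0.36
left outer 107 slope -0.041 at mid 236.84 std 0.36
s3
fence rect (array([509.7, 125.1]), 127.0, 123.5, 82.1) z 0.0236
ray rect ((509.011962890625, 123.66295623779297), (127.71253204345703, 123.17802429199219), 82.69268798828125)
plate z 0.0082
plate rect ((510.4466857910156, 122.01860046386719), (148.60595703125, 137.38775634765625), 82.35218048095703)
far inner 52 slope 0.0327 at mid 541.28 std 0.91
far outer 39 slope 0.0386 at mid 555.32 std 0.46
left inner 46 slope -0.0137 at mid 220.4 std 1.09
left outer 39 slope -0.0412 at mid 234.18 std 0.53
scene0
fence rect (array([509.7, 124.8]), 127.4, 124.0, 81.8) z 0.0238
ray rect ((508.8201599121094, 123.8202133178711), (126.857177734375, 123.23501586914062), 82.41832733154297)
plate z 0.0082
plate rect ((509.8143310546875, 122.56582641601562), (146.6302032470703, 138.7868194580078), 82.35218048095703)
far inner 48 slope 0.0357 at mid 541.13 std 0.84
far outer 39 slope 0.0386 at mid 555.32 std 0.46
left inner 43 slope -0.0165 at mid 220.59 std 0.89
left outer 38 slope -0.0437 at mid 234.19 std 0.48
```

```bash
cat >> h.py <<'E'
MO=np.array([.5089,.1223]); PSI=-.1345; YT=np.pi+PSI
MR=np.array([[np.cos(PSI),-np.sin(PSI)],[np.sin(PSI),np.cos(PSI)]])
def m2w(x,y): return MO+MR@np.array([x,y])/1000
def w2m(p): return MR.T@(np.asarray(p)[:2]-MO)*1000
def planm(x,y,z,yaw=YT):
    s=status.observe(); w=m2w(x,y); print('in mould',w2m(s['tool_pos']).round(2),'dyaw',round(s['tool_rot'][2]-yaw,4),'Fm',(MR.T@s['contact_force'][:2]).round(1))
    plan(w[0],w[1],z,yaw)
E
python3 - <<'E'
from h import *
planm(31.5,11,.06)
c=dict(np.load('w3.npz'))
for ce,q in comps(c,'orange'):
    z=q[:,2]; print(ce.round(),len(q),'z',np.percentile(z,[2,50,98]).round(4))
    t=q[(abs(z-.165)<.004)]; p=q[(z>.012)&(z<.02)]
    if len(t)>5: print('  held top',rectof(t))
    if len(p)>5: print('  top',rectof(p),len(p))
    p=q[(z>.037)&(z<.045)]
    if len(p)>5: print('  post',rectof(p),len(p))
E
```

```text
in mould [86.48 18.24] dyaw 0.0365 Fm [-0.4 -1.2]
t 4.93 pos [0.597  0.1288 0.1682] yaw 3.0436 F [-0.5 -1.1 -0.5] open 0.0159
shift [0.0551, -0.0052, 0.1083] turn [0.0, -0.0008, 0.0365] dist 0.122
[437. 162.] 1806 z [0.0141 0.0164 0.0427]
  top (array([577.5, 288.7]), 74.4, 24.8, 6.4) 1515
  post (array([577.6, 287.9]), 15.8, 12.3, 7.4) 243
```

jog_arm --series '[[-1,[0.02,-0.002,0.02],[0,0,0.037]],[-1,[0.045,-0.005,0.045],[0,0,0.037]],[-1,[0.055,-0.005,0.07],[0,0,0.037]],[-1,[0.055,-0.005,0.095],[0,0,0.037]],[-1,[0.055,-0.005,0.108],[0,0,0.037]],[-1,[0.055,-0.005,0.108],[0,0,0.037]],[-1,[0.055,-0.005,0.108],[0,0,0.037]]]'

```text
time: 5.52
tool_pos: [0.5419, 0.129, 0.0604]
tool_rot: [-3.141, -0.001, 3.008]
contact_force: [0.3, -0.0, -0.2]
opening: 0.0157
```

```bash
python3 - <<'E'
from h import *
planm(31.5,11,.0285)
c=cam('wrist','pics/w4.png'); np.savez('w4.npz',**c)
P=cloud(c);h=masks(c)['orange']&np.isfinite(P).all(2)
q=P[h]; t=q[(q[:,2]>.045)&(q[:,2]<.075)&(abs(q[:,1]-.13)<.06)]
print(len(t),np.percentile(t[:,2],[5,50,95]),rectof(t)); 
E
```

```text
in mould [31.78 11.11] dyaw 0.0011 Fm [0.3 0. ]
t 5.52 pos [0.5419 0.129  0.0604] yaw 3.0082 F [ 0.3 -0.  -0.2] open 0.0157
shift [0.0002, -0.0001, 0.0319] turn [-0.0002, -0.0011, 0.0011] dist 0.032
2640 [0.04684376 0.05721391 0.06804241] (array([532.7, 130.1]), 73.4, 7.9, 82.3)
```

View pics/w4.png

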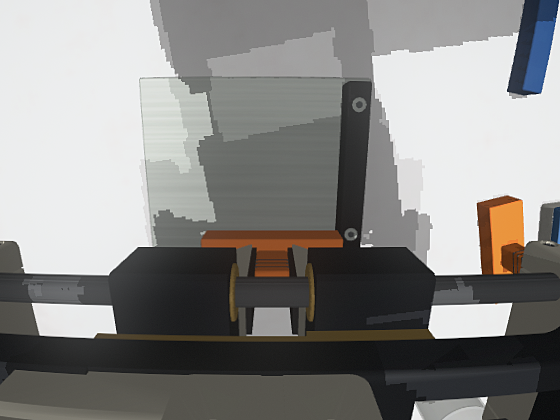

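The bar sits about 1 mm nearer the robot than the TCP, centred at y = 11 and aligned with the mould. I'll lower it to just above the plate.

jog_arm --series '[[-1,[0,0,0.012],[0,0,0]],[-1,[0,0,0.024],[0,0,0]],[-1,[0,0,0.03],[0,0,0]],[-1,[0,0,0.0315],[0,0,0]],[-1,[0,0,0.0315],[0,0,0]],[-1,[0,0,0.0315],[0,0,0]]]'

```text
time: 6.07
tool_pos: [0.5427, 0.1289, 0.0301]
tool_rot: [3.141, 0.001, 3.009]
contact_force: [-0.9, 0.4, -0.6]
opening: 0.0159
```

jog_arm --series '[[-1,[-0.002,0,0],[0,0,0]],[-1,[-0.004,0,0],[0,0,0]],[-1,[-0.005,0,0],[0,0,0]],[-1,[-0.006,0,0],[0,0,0]],[-1,[-0.006,0,0],[0,0,0]]]'

```text
time: 6.48
tool_pos: [0.5461, 0.1282, 0.029]
tool_rot: [-3.141, -0.004, 3.009]
contact_force: [-6.4, 0.7, 2.2]
opening: 0.0151
```

```bash
python3 - <<'E'
from h import *
planm(36,16,.0285)
E
```

```text
in mould [36.11 10.86] dyaw 0.0015 Fm [-6.4 -0.2]
t 6.48 pos [0.5461 0.1282 0.029 ] yaw 3.0085 F [-6.4  0.7  2.2] open 0.0151
shift [0.0001, 0.0051, 0.0005] turn [-0.0003, -0.0045, 0.0015] dist 0.005
```

jog_arm --series '[[-1,[0,0.002,0],[0,0,0]],[-1,[0,0.004,0],[0,0,0]],[-1,[0,0.005,0],[0,0,0]],[-1,[0,0.006,0],[0,0,0]],[-1,[0,0.0065,0],[0,0,0]],[-1,[0,0.0065,0],[0,0,0]]]'

```text
time: 6.98
tool_pos: [0.5468, 0.1334, 0.0286]
tool_rot: [-3.139, -0.005, 3.009]
contact_force: [-5.4, -5.9, 0.2]
opening: 0.0157
```

```bash
python3 - <<'E'
from h import *
planm(36,16,.0285)
E
```

```text
in mould [36.11 16.04] dyaw 0.0019 Fm [-4.5 -6.5]
t 6.98 pos [0.5468 0.1334 0.0286] yaw 3.009 F [-5.4 -5.9  0.2] open 0.0157
shift [0.0001, -0.0, 0.0001] turn [-0.0025, -0.0048, 0.002] dist 0.0
```

jog_arm --series '[[-1,[0,0,0.001],[0,0,0]],[-1,[0,0,0.002],[0,0,0]],[-1,[0,0,0.002],[0,0,0]]]'

```text
time: 7.23
tool_pos: [0.5468, 0.1333, 0.0271]
tool_rot: [-3.139, -0.005, 3.009]
contact_force: [-7.2, -4.9, 5.0]
opening: 0.0158
```

jog_arm --series '[[-0.35,[0,0,0],[0,0,0]],[-0.35,[0,0,0],[0,0,0]],[-0.35,[0,0,0],[0,0,0]],[-0.35,[0,0,-0.015],[0,0,0]],[-0.35,[0,0,-0.04],[0,0,0]],[-0.35,[0,0,-0.08],[0,0,0]],[-0.35,[0,0,-0.12],[0,0,0]],[-0.35,[0,0,-0.12],[0,0,0]]]'

```text
time: 7.9
tool_pos: [0.5535, 0.1351, 0.1554]
tool_rot: [3.138, 0.015, 3.009]
contact_force: [2.1, 0.4, 0.7]
opening: 0.0301
```

```bash
python3 - <<'E'
from h import *
plan(.577,.288,.15,np.pi/2+np.radians(6.3))
c=cam('scene'); np.savez('s5.npz',**c)
cv2.imwrite('pics/s5.png',cv2.resize(c['img'][120:330,180:460,::-1],None,fx=2.5,fy=2.5))
E
```

```text
t 7.9 pos [0.5535 0.1351 0.1554] yaw 3.0091 F [2.1 0.4 0.7] open 0.0301
shift [-0.003, 0.1546, 0.006] turn [0.0127, 0.0099, 1.3284] dist 0.155
```

View pics/s5.png

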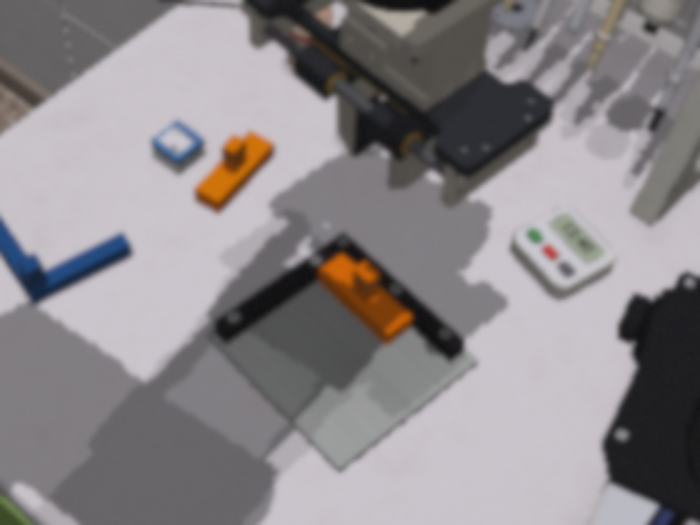

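The first bar is home in the corner, at about (365,295) in the crop. Next is bar 2.

jog_arm --series '[[0,[0,0.03,0],[0,0,0.12]],[0,[-0.003,0.06,0],[0,0,0.24]],[0,[-0.003,0.09,0],[0,0,0.36]],[0,[-0.003,0.12,0],[0,0,0.48]],[0,[-0.003,0.14,0.01],[0,0,0.6]],[0,[-0.003,0.15,0.02],[0,0,0.72]],[0,[-0.003,0.155,0.03],[0,0,0.84]],[0,[-0.003,0.155,0.04],[0,0,0.96]],[0,[-0.003,0.155,0.05],[0,0,1.08]],[0,[-0.003,0.155,0.056],[0,0,1.2]],[0,[-0.003,0.155,0.056],[0,0,1.32]],[0,[-0.003,0.155,0.056],[0,0,1.328]]]'

```text
time: 8.95
tool_pos: [0.5718, 0.2876, 0.0895]
tool_rot: [-3.139, 0.0, 1.677]
contact_force: [0.5, 0.1, -0.5]
opening: 0.0458
```

```bash
python3 - <<'E'
from h import *
plan(.577,.288,.019,np.pi/2+np.radians(6.3))
c=cam('wrist','pics/w6.png'); np.savez('w6.npz',**c)
for ce,q in comps(c,'orange'):
    z=q[:,2]; print(ce.round(),len(q),'z',np.percentile(z,[2,50,98]).round(4))
    t=q[(z>.012)&(z<.02)]; p=q[(z>.037)&(z<.045)]
    if len(t)>5: print('  top',rectof(t))
    if len(p)>5: print('  post',rectof(p),len(p),p[:,:2].mean(0))
E
```

```text
t 8.95 pos [0.5718 0.2876 0.0895] yaw 1.6765 F [ 0.5  0.1 -0.5] open 0.0458
shift [-0.0001, 0.0053, 0.0705] turn [-0.0021, 0.0004, -0.0042] dist 0.071
[279. 221.] 3573 z [0.0064 0.0162 0.0427]
  top (array([577.5, 289.2]), 73.8, 24.4, 6.3)
  post (array([577.2, 289.3]), 15.3, 12.1, 5.5) 451 [0.57711817 0.28982924]
```

View pics/w6.png

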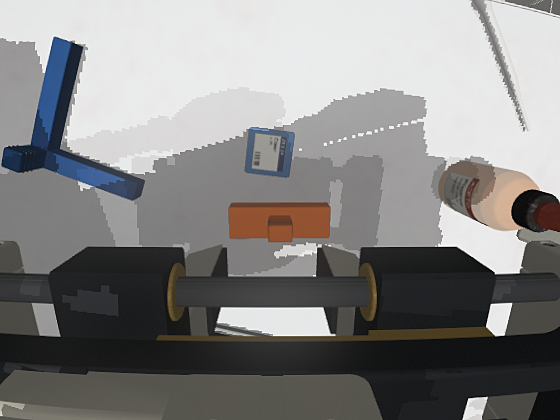

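jog_arm --series '[[0,[0,0.0055,0.02],[0,0,-0.004]],[0,[0,0.0055,0.05],[0,0,-0.004]],[0,[0,0.0055,0.065],[0,0,-0.004]],[0,[0,0.0055,0.0705],[0,0,-0.004]],[0,[0,0.0055,0.0705],[0,0,-0.004]],[-1,[0,0.0055,0.0705],[0,0,-0.004]],[-1,[0,0.0055,0.0705],[0,0,-0.004]],[-1,[0,0.0055,0.0705],[0,0,-0.004]],[-1,[0,0.0055,0.0705],[0,0,-0.004]],[-1,[0,0.0055,0.0705],[0,0,-0.004]]]'

```text
time: 9.83
tool_pos: [0.5782, 0.2884, 0.0216]
tool_rot: [3.14, -0.0, 1.685]
contact_force: [0.2, 0.1, 0.5]
opening: 0.0168
```

jog_arm --series '[[-1,[0,0,-0.02],[0,0,0]],[-1,[0,0,-0.05],[0,0,0]],[-1,[0,0,-0.08],[0,0,0]],[-1,[0,0,-0.1],[0,0,0]],[-1,[0,0,-0.1],[0,0,0]],[-1,[0,0,-0.1],[0,0,0]]]'

```text
time: 10.33
tool_pos: [0.5785, 0.2885, 0.1222]
tool_rot: [3.139, -0.001, 1.685]
contact_force: [-0.8, -0.8, -1.9]
opening: 0.0159
```

```bash
python3 - <<'E'
from h import *
planm(5,11,.12)
E
```

```text
in mould [ 46.64 174.01] dyaw -1.3222 Fm [-0.6 -0.9]
t 10.33 pos [0.5785 0.2885 0.1222] yaw 1.6849 F [-0.8 -0.8 -1.9] open 0.0159
shift [-0.1478, -0.0805, 0.0018] turn [0.003, 0.0013, -1.3222] dist 0.168
```

jog_arm --series '[[-1,[-0.015,-0.008,0],[0,0,-0.12]],[-1,[-0.03,-0.016,0],[0,0,-0.24]],[-1,[-0.05,-0.027,0],[0,0,-0.36]],[-1,[-0.07,-0.038,0],[0,0,-0.48]],[-1,[-0.09,-0.049,0],[0,0,-0.6]],[-1,[-0.105,-0.06,0],[0,0,-0.72]],[-1,[-0.12,-0.065,0],[0,0,-0.84]],[-1,[-0.13,-0.07,0],[0,0,-0.96]],[-1,[-0.14,-0.075,0],[0,0,-1.08]],[-1,[-0.148,-0.08,0],[0,0,-1.2]],[-1,[-0.148,-0.08,0],[0,0,-1.322]],[-1,[-0.148,-0.08,0],[0,0,-1.322]]]'

```text
time: 11.33
tool_pos: [0.5141, 0.1315, 0.1193]
tool_rot: [-3.141, -0.003, 3.01]
contact_force: [-0.4, 0.0, -0.8]
opening: 0.0157
```

```bash
python3 - <<'E'
from h import *
planm(6,11,.06)
E
```

```text
in mould [3.9 9.8] dyaw 0.0032 Fm [-0.4 -0. ]
t 11.33 pos [0.5141 0.1315 0.1193] yaw 3.0103 F [-0.4  0.  -0.8] open 0.0157
shift [-0.0023, 0.0012, 0.0593] turn [-0.0007, -0.003, 0.0032] dist 0.059
```

jog_arm --series '[[-1,[-0.001,0.001,0.02],[0,0,0.003]],[-1,[-0.002,0.001,0.045],[0,0,0.003]],[-1,[-0.002,0.001,0.07],[0,0,0.003]],[-1,[-0.002,0.001,0.082],[0,0,0.003]],[-1,[-0.002,0.001,0.087],[0,0,0.003]],[-1,[-0.002,0.001,0.088],[0,0,0.003]],[-1,[-0.002,0.001,0.088],[0,0,0.003]]]'

```text
time: 11.92
tool_pos: [0.5173, 0.133, 0.0325]
tool_rot: [-3.142, -0.0, 3.002]
contact_force: [-0.1, 0.3, -1.4]
opening: 0.0155
```

jog_arm --series '[[-1,[-0.002,0,0],[0,0,0]],[-1,[-0.004,0,0],[0,0,0]],[-1,[-0.006,0,0],[0,0,0]],[-1,[-0.007,0,0],[0,0,0]],[-1,[-0.007,0,0],[0,0,0]]]'

```text
time: 12.33
tool_pos: [0.5223, 0.1323, 0.0331]
tool_rot: [-3.141, -0.004, 3.003]
contact_force: [-7.4, 1.0, 4.6]
opening: 0.016
```

```bash
python3 - <<'E'
from h import *
planm(12,16,.031)
E
```

```text
in mould [11.97 11.68] dyaw -0.0038 Fm [-7.4 -0. ]
t 12.33 pos [0.5223 0.1323 0.0331] yaw 3.0033 F [-7.4  1.   4.6] open 0.016
shift [-0.0, 0.0043, 0.0021] turn [-0.0001, -0.0043, -0.0038] dist 0.005
```

jog_arm --series '[[-1,[0,0.002,0],[0,0,-0.003]],[-1,[0,0.004,0],[0,0,-0.003]],[-1,[0,0.005,0],[0,0,-0.003]],[-1,[0,0.0055,0],[0,0,-0.003]],[-1,[0,0.006,0],[0,0,-0.003]],[-1,[0,0.006,0],[0,0,-0.003]]]'

```text
time: 12.83
tool_pos: [0.5229, 0.1367, 0.0326]
tool_rot: [-3.139, -0.005, 3.007]
contact_force: [-6.4, -6.0, 1.6]
opening: 0.0156
```

```bash
python3 - <<'E'
from h import *
planm(12,16,.03)
E
```

```text
in mould [11.98 16.12] dyaw -0.0003 Fm [-5.6 -6.8]
t 12.83 pos [0.5229 0.1367 0.0326] yaw 3.0068 F [-6.4 -6.   1.6] open 0.0156
shift [-0.0, -0.0001, 0.0026] turn [-0.0026, -0.0047, -0.0003] dist 0.003
```

Seated sideways at (12.0, 16.1). Lower it onto the plate.

jog_arm --series '[[-1,[0,0,0.0015],[0,0,0]],[-1,[0,0,0.003],[0,0,0]],[-1,[0,0,0.0035],[0,0,0]],[-1,[0,0,0.0035],[0,0,0]]]'

```text
time: 13.17
tool_pos: [0.5229, 0.1367, 0.0299]
tool_rot: [-3.139, -0.004, 3.007]
contact_force: [-7.5, -5.3, 8.9]
opening: 0.0152
```

jog_arm --series '[[-0.35,[0,0,0],[0,0,0]],[-0.35,[0,0,0],[0,0,0]],[-0.35,[0,0,0],[0,0,0]],[-0.35,[0,0,-0.015],[0,0,0]],[-0.35,[0,0,-0.04],[0,0,0]],[-0.35,[-0.03,0,-0.08],[0,0,0]],[-0.35,[-0.06,0,-0.11],[0,0,0]],[-0.35,[-0.075,0,-0.12],[0,0,0]],[-0.35,[-0.075,0,-0.12],[0,0,0]],[-0.35,[-0.075,0,-0.12],[0,0,0]]]'

```text
time: 14.0
tool_pos: [0.6006, 0.1277, 0.15]
tool_rot: [3.141, 0.003, 3.006]
contact_force: [-1.4, 0.1, -1.0]
opening: 0.03
```

```bash
python3 - <<'E'
from h import *
plan(.6,.13,.15,3.007)
c=cam('wrist','pics/w7.png'); np.savez('w7.npz',**c)
for ce,q in comps(c,'orange'):
    z=q[:,2]; print(ce.round(),len(q),'z',np.percentile(z,[2,50,98]).round(4))
    t=q[(z>.019)&(z<.03)]; print('top',rectof(t)); print(w2m(np.array(rectof(t)[0])/1000))
E
```

```text
t 14.0 pos [0.6006 0.1277 0.15  ] yaw 3.0062 F [-1.4  0.1 -1. ] open 0.03
shift [0.0009, 0.0022, -0.0] turn [0.0008, 0.0026, -0.0008] dist 0.002
[270. 128.] 5124 z [0.0226 0.0243 0.0507]
top (array([534.7, 135. ]), 73.9, 47.7, 82.2)
[23.86398285 16.04494694]
```

View pics/w7.png

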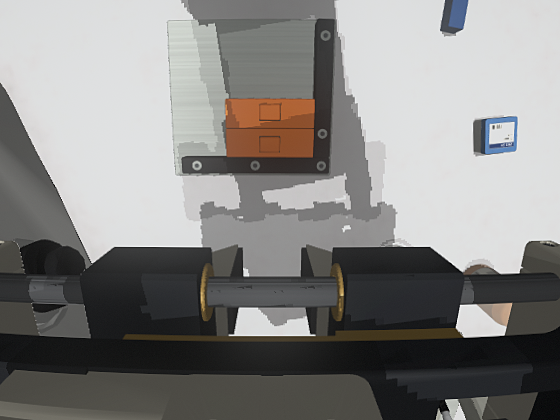

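The row of bars measures 73.9 x 47.7 mm centred at (23.9, 16.0), against a target of 74 x 48 at (24, 16). Now the angle.

```bash
python3 - <<'E'
from h import *
plan(.397,.320,.11,1.309)
E
```

```text
t 14.05 pos [0.5989 0.1278 0.1486] yaw 3.0066 F [-0.4  0.3 -1.3] open 0.0298
shift [0.2259, 0.1633, 0.0388] turn [-0.0008, -0.0008, 1.6976] dist 0.281
```

jog_arm --series '[[-0.1,[0.02,0.015,0],[0,0,0.12]],[-0.1,[0.045,0.033,0],[0,0,0.24]],[-0.1,[0.07,0.05,0],[0,0,0.36]],[-0.1,[0.095,0.068,0],[0,0,0.48]],[-0.1,[0.12,0.086,0],[0,0,0.6]],[-0.1,[0.145,0.104,0],[0,0,0.72]],[-0.1,[0.17,0.122,0],[0,0,0.84]],[-0.1,[0.19,0.14,0],[0,0,0.96]],[-0.1,[0.21,0.155,0],[0,0,1.08]],[-0.1,[0.226,0.163,0],[0,0,1.2]],[-0.1,[0.226,0.163,0],[0,0,1.32]],[-0.1,[0.226,0.163,0],[0,0,1.44]]]'

```text
time: 15.05
tool_pos: [0.3944, 0.3198, 0.1479]
tool_rot: [-3.138, 0.002, 1.564]
contact_force: [0.1, -0.0, 0.3]
opening: 0.0411
```

jog_arm --series '[[-0.1,[0,0,0.01],[0,0,0.12]],[-0.1,[0,0,0.03],[0,0,0.24]],[-0.1,[0,0,0.039],[0,0,0.2576]],[-0.1,[0,0,0.039],[0,0,0.2576]],[-0.1,[0,0,0.039],[0,0,0.2576]]]'

```text
time: 15.47
tool_pos: [0.3963, 0.3192, 0.1094]
tool_rot: [-3.14, 0.002, 1.313]
contact_force: [1.2, -0.1, 0.1]
opening: 0.041
```

```bash
python3 - <<'E'
from h import *
plan(.397,.320,.019,1.309)
c=cam('wrist','pics/w8.png'); np.savez('w8.npz',**c)
for ce,q in comps(c,'blue'):
    z=q[:,2]; print(ce.round(),len(q),'z',np.percentile(z,[2,50,98]).round(4))
    t=q[(z>.012)&(z<.019)]; p=q[(z>.038)&(z<.045)]
    if len(t)>5: print('  top',rectof(t))
    if len(p)>5: print('  post',rectof(p),len(p),p[:,:2].mean(0))
E
```

```text
t 15.47 pos [0.3963 0.3192 0.1094] yaw 1.3126 F [ 1.2 -0.1  0.1] open 0.041
shift [0.0012, 0.0006, 0.0904] turn [-0.002, 0.0019, 0.0036] dist 0.09
[294. 187.] 3917 z [0.0067 0.0161 0.0424]
  top (array([421.2, 338.4]), 121.0, 60.8, -62.6)
  post (array([397.3, 320.2]), 13.9, 13.0, 74.8) 336 [0.397255   0.32064376]
[477. 139.] 874 z [0.0142 0.0196 0.0212]
  top (array([564.1, 338.4]), 31.7, 30.9, -0.9)
```

View pics/w8.png

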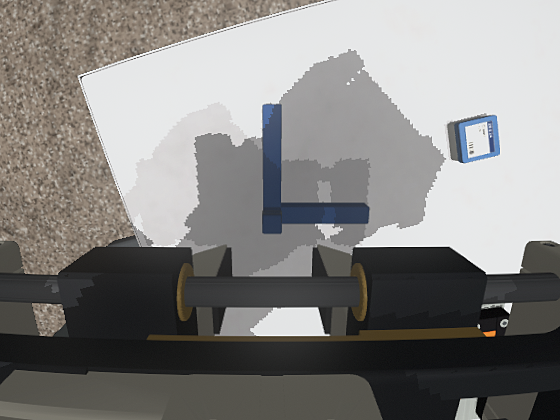

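The post is at (397.2, 320.2) with the legs turned −15°, so the jaws are aligned. Descend and grip.

jog_arm --series '[[-0.1,[0.001,0.001,0.03],[0,0,0]],[-0.1,[0.001,0.001,0.06],[0,0,0]],[-0.1,[0.001,0.001,0.08],[0,0,0]],[-0.1,[0.001,0.001,0.088],[0,0,0]],[-0.1,[0.001,0.001,0.0905],[0,0,0]],[-0.1,[0.001,0.001,0.0905],[0,0,0]],[-1,[0.001,0.001,0.0905],[0,0,0]],[-1,[0.001,0.001,0.0905],[0,0,0]],[-1,[0.001,0.001,0.0905],[0,0,0]],[-1,[0.001,0.001,0.0905],[0,0,0]],[-1,[0.001,0.001,0.0905],[0,0,0]]]' --squeeze 50

```text
time: 16.43
tool_pos: [0.3988, 0.3205, 0.0203]
tool_rot: [3.141, -0.001, 1.309]
contact_force: [-0.9, -0.5, 4.7]
opening: 0.0136
```

jog_arm --series '[[-1,[0,0,-0.01],[0,0,0]],[-1,[0,0,-0.03],[0,0,0]],[-1,[0,0,-0.055],[0,0,0]],[-1,[0,0,-0.07],[0,0,0]],[-1,[0,0,-0.07],[0,0,0]],[-1,[0,0,-0.07],[0,0,0]]]'

```text
time: 16.93
tool_pos: [0.399, 0.3206, 0.0906]
tool_rot: [3.14, -0.002, 1.309]
contact_force: [0.0, -0.1, -1.1]
opening: 0.0134
```

```bash
python3 - <<'E'
from h import *
planm(-38,-40,.09,np.pi/2+PSI)
E
```

```text
in mould [-135.54  181.73] dyaw -0.127 Fm [ 0.1 -0.1]
t 16.93 pos [0.399  0.3206 0.0906] yaw 1.3093 F [ 0.  -0.1 -1.1] open 0.0134
shift [-0.2076, 0.1248, 0.0005] turn [0.0016, -0.0015, -0.127] dist 0.242
```

jog_arm --series '[[-1,[-0.012,0.008,0],[0,0,-0.02]],[-1,[-0.035,0.021,0],[0,0,-0.05]],[-1,[-0.065,0.039,0],[0,0,-0.09]],[-1,[-0.095,0.057,0],[0,0,-0.127]],[-1,[-0.125,0.075,0],[0,0,-0.127]],[-1,[-0.155,0.093,0],[0,0,-0.127]],[-1,[-0.18,0.108,0],[0,0,-0.127]],[-1,[-0.197,0.118,0],[0,0,-0.127]],[-1,[-0.2075,0.125,0],[0,0,-0.127]],[-1,[-0.2075,0.125,0],[0,0,-0.127]],[-1,[-0.2075,0.125,0],[0,0,-0.127]]]'

```text
time: 17.85
tool_pos: [0.465, 0.0871, 0.0887]
tool_rot: [-3.139, 0.0, 1.434]
contact_force: [0.2, -0.9, -0.6]
opening: 0.0135
```

```bash
python3 - <<'E'
from h import *
planm(-38,-40,.0295,np.pi/2+PSI)
c=cam('wrist','pics/w9.png'); np.savez('w9.npz',**c)
for ce,q in comps(c,'blue'):
    z=q[:,2]; 
    t=q[abs(z-.088)<.006]; print(ce.round(),len(q),np.percentile(z,[2,50,98]).round(4))
    if len(t)>20: r=rectof(t); print(r,w2m(r[0]/1000))
E
```

```text
in mould [-38.83 -40.74] dyaw -0.0019 Fm [ 0.3 -0.8]
t 17.85 pos [0.465  0.0871 0.0887] yaw 1.4344 F [ 0.2 -0.9 -0.6] open 0.0135
shift [0.0008, 0.001, 0.0592] turn [-0.0023, 0.0001, -0.0019] dist 0.059
[283. 187.] 5300 [0.0721 0.0843 0.0918]
(array([505.4, 124.5]), 86.4, 77.6, -9.8) [-3.76339841  1.71079875]
```

View pics/w9.png

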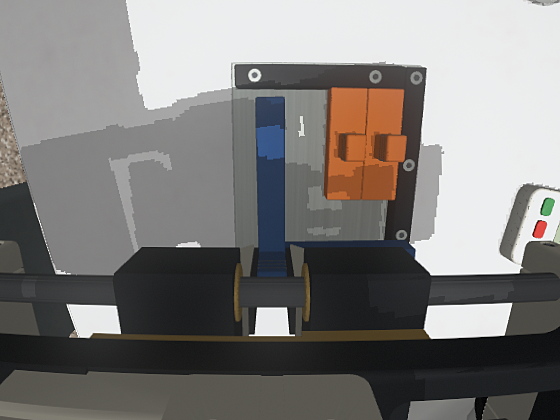

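```bash
python3 - <<'E'
from h import *
c=dict(np.load('w9.npz'))
for ce,q in comps(c,'blue'):
    t=q[(abs(q[:,2]-.0845)<.003)]; m=np.array([w2m(p) for p in t])
    print(m.min(0),m.max(0),np.median(t[:,2]))
    y=m[(m[:,1]>-20)&(abs(m[:,0]+38)<12)]
    b=np.arange(-15,40,5.)
    lo=[];hi=[]
    for a in b:
        s=y[(y[:,1]>=a)&(y[:,1]<a+5)]; lo.append(s[:,0].min());hi.append(s[:,0].max())
    print(np.polyfit(b,lo,1),np.polyfit(b,hi,1), y[:,1].max(), np.polyfit(y[:,1],t[(m[:,1]>-20)&(abs(m[:,0]+38)<12)][:,2],1))
E
```

```text
[-45.80699375 -38.66048783] [37.9845711  41.72524368] 0.08440598703913461
[-7.42408656e-03 -4.54815179e+01] [-5.35401899e-03 -3.21444961e+01] 41.72524367614754 [-3.68261295e-07  8.43888535e-02]
```

The angle is held level and parallel to within 0.4°, with its underside 20.3 mm below the TCP. Lower it to about 1 mm above the plate.

jog_arm --series '[[-1,[0,0,0.015],[0,0,0]],[-1,[0,0,0.035],[0,0,0]],[-1,[0,0,0.05],[0,0,0]],[-1,[0,0,0.056],[0,0,0]],[-1,[0,0,0.0585],[0,0,0]],[-1,[0,0,0.0585],[0,0,0]],[-1,[0,0,0.0585],[0,0,0]]]'

```text
time: 18.48
tool_pos: [0.466, 0.088, 0.0317]
tool_rot: [3.141, -0.0, 1.437]
contact_force: [-0.3, -0.2, -0.8]
opening: 0.0138
```

```bash
python3 - <<'E'
from h import *
planm(-30,-32,.0292,np.pi/2+PSI)
E
```

```text
in mould [-37.92 -39.75] dyaw 0.0006 Fm [-0.3 -0.3]
t 18.48 pos [0.466  0.088  0.0317] yaw 1.4369 F [-0.3 -0.2 -0.8] open 0.0138
shift [0.0077, 0.0079, 0.0025] turn [0.0008, -0.0002, 0.0006] dist 0.011
```

jog_arm --series '[[-1,[0.002,0.002,0.001],[0,0,0]],[-1,[0.004,0.004,0.002],[0,0,0]],[-1,[0.006,0.006,0.0025],[0,0,0]],[-1,[0.007,0.007,0.003],[0,0,0]],[-1,[0.007,0.007,0.003],[0,0,0]],[-1,[0.007,0.007,0.003],[0,0,0]]]'

```text
time: 18.98
tool_pos: [0.4739, 0.0937, 0.0283]
tool_rot: [3.141, -0.0, 1.436]
contact_force: [0.6, -0.3, -0.5]
opening: 0.0139
```

```bash
python3 - <<'E'
from h import *
planm(-29,-31,.0283,np.pi/2+PSI)
E
```

```text
in mould [-30.88 -33.07] dyaw -0.0001 Fm [ 0.7 -0.3]
t 18.98 pos [0.4739 0.0937 0.0283] yaw 1.4362 F [ 0.6 -0.3 -0.5] open 0.0139
shift [0.0021, 0.0019, 0.0] turn [0.0006, -0.0002, -0.0001] dist 0.003
```

Lower until it just touches the plate.

jog_arm --series '[[-1,[0,0,0.0005],[0,0,0]],[-1,[0,0,0.001],[0,0,0]],[-1,[0,0,0.001],[0,0,0]]]'

```text
time: 19.23
tool_pos: [0.4739, 0.0937, 0.0283]
tool_rot: [3.14, -0.0, 1.436]
contact_force: [-3.1, 0.8, 10.3]
opening: 0.0135
```

```bash
python3 - <<'E'
from h import *
planm(-29,-31,.0283,np.pi/2+PSI)
E
```

```text
in mould [-30.87 -33.08] dyaw -0.0002 Fm [-3.1  0.4]
t 19.23 pos [0.4739 0.0937 0.0283] yaw 1.4361 F [-3.1  0.8 10.3] open 0.0135
shift [0.0021, 0.0019, 0.0] turn [0.0012, -0.0004, -0.0002] dist 0.003
```

jog_arm --series '[[-1,[0,0,-0.0008],[0,0,0]],[-1,[0,0.001,-0.0008],[0,0,0]],[-1,[0,0.002,-0.0008],[0,0,0]],[-1,[0,0.003,-0.0008],[0,0,0]],[-1,[0,0.003,-0.0008],[0,0,0]]]'

```text
time: 19.65
tool_pos: [0.4745, 0.0933, 0.0283]
tool_rot: [-3.137, 0.0, 1.436]
contact_force: [-7.7, 1.4, 10.7]
opening: 0.0136
```

```bash
python3 - <<'E'
from h import *
planm(-29,-31,.0283,np.pi/2+PSI)
E
```

```text
in mould [-30.24 -33.31] dyaw 0.0001 Fm [-7.8  0.3]
t 19.65 pos [0.4745 0.0933 0.0283] yaw 1.4364 F [-7.7  1.4 10.7] open 0.0136
shift [0.0023, 0.0012, -0.0] turn [-0.0042, 0.0004, 0.0001] dist 0.003
```

jog_arm --series '[[-1,[0,0,-0.0008],[0,0,0]],[-1,[0,0,-0.0012],[0,0,0]],[-1,[0,0,-0.0012],[0,0,0]]]'

```text
time: 19.9
tool_pos: [0.4746, 0.0934, 0.0286]
tool_rot: [-3.137, 0.0, 1.436]
contact_force: [-5.4, 2.4, 1.2]
opening: 0.0133
```

```bash
python3 - <<'E'
from h import *
planm(-29,-31,.0283,np.pi/2+PSI)
E
```

```text
in mould [-30.14 -33.29] dyaw -0.0 Fm [-5.7  1.7]
t 19.9 pos [0.4746 0.0934 0.0286] yaw 1.4363 F [-5.4  2.4  1.2] open 0.0133
shift [0.0023, 0.0011, 0.0003] turn [-0.0042, 0.0003, -0.0] dist 0.003
```

jog_arm --series '[[-1,[0.001,0,0],[0,0,0]],[-1,[0.002,0,0],[0,0,0]],[-1,[0.003,0,0],[0,0,0]],[-1,[0.004,0,0],[0,0,0]],[-1,[0.005,0,0],[0,0,0]],[-1,[0.005,0,0],[0,0,0]]]'

```text
time: 20.4
tool_pos: [0.4751, 0.097, 0.0286]
tool_rot: [-3.137, 0.002, 1.436]
contact_force: [-6.4, -5.3, 3.2]
opening: 0.0136
```

```bash
python3 - <<'E'
from h import *
planm(-29,-31,.0283,np.pi/2+PSI); print(status.observe()['torque'].round(2))
E
```

```text
in mould [-30.08 -29.55] dyaw -0.0003 Fm [-5.6 -6.1]
t 20.4 pos [0.4751 0.097  0.0286] yaw 1.436 F [-6.4 -5.3  3.2] open 0.0136
shift [-0.0014, 0.0011, 0.0003] turn [-0.0046, 0.0022, -0.0003] dist 0.002
[-1.11  1.13 -0.33]
```

Both legs are in contact. Now press firmly.

jog_arm --series '[[-1,[0.001,0.001,0],[0,0,0]],[-1,[0.002,0.002,0],[0,0,0]],[-1,[0.003,0.003,0],[0,0,0]],[-1,[0.003,0.003,0],[0,0,0]],[-1,[0.003,0.003,0],[0,0,0]]]'

```text
time: 20.82
tool_pos: [0.4751, 0.0973, 0.0286]
tool_rot: [-3.13, 0.007, 1.437]
contact_force: [-17.5, -19.7, 14.6]
opening: 0.0139
```

```bash
python3 - <<'E'
from h import *
planm(-29,-31,.0283,np.pi/2+PSI); print(status.observe()['torque'].round(2))
c=cam('wrist','pics/w10.png'); np.savez('w10.npz',**c)
c=cam('scene'); np.savez('s10.npz',**c)
cv2.imwrite('pics/s10.png',cv2.resize(c['img'][150:330,200:440,::-1],None,fx=3.2,fy=3.2))
c=cam('side'); np.savez('d10.npz',**c)
cv2.imwrite('pics/d10.png',cv2.resize(c['img'][140:240,240:400,::-1],None,fx=5,fy=5))
E
```

```text
in mould [-30.09 -29.33] dyaw 0.0011 Fm [-14.7 -21.9]
t 20.82 pos [0.4751 0.0973 0.0286] yaw 1.4374 F [-17.5 -19.7  14.6] open 0.0139
shift [-0.0017, 0.0011, 0.0003] turn [-0.0115, 0.0067, 0.001] dist 0.002
[-3.37  2.67 -0.13]
```

View pics/w10.png

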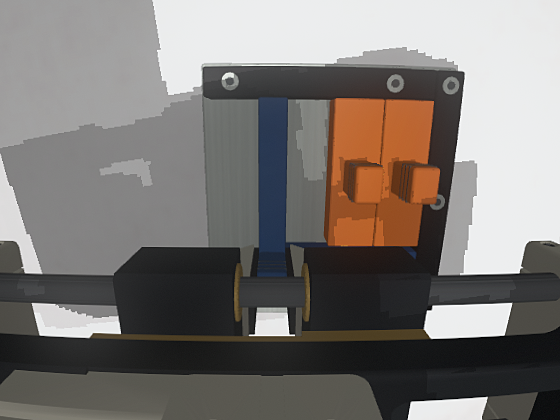

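View pics/s10.png

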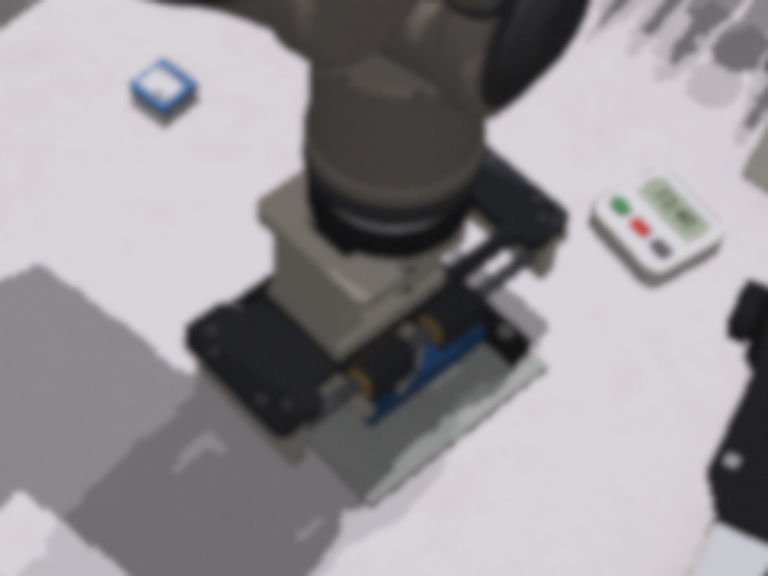

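View pics/d10.png

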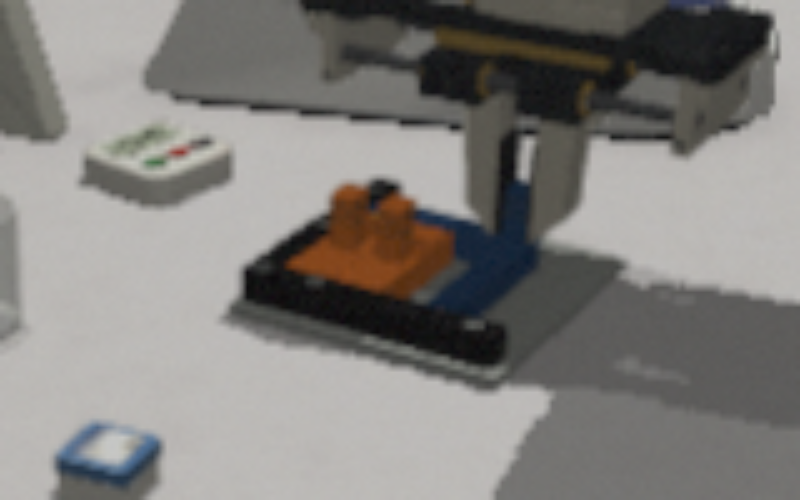

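Wrist view: y-leg at cols 259–288 reaches the left fence at row 97, and the bars are in the corner. The tool has tilted about 0.012 rad under load, so I'll check flatness and gaps.

```bash
cat > chk.py <<'E'
from h import *
def chk(f):
    c=dict(np.load(f)) if isinstance(f,str) else f
    for k in ['blue','orange']:
      for ce,q in comps(c,k,300):
        m=np.c_[np.array([w2m(p) for p in q]),q[:,2]*1000]
        if abs(np.median(m[:,0]))>70: continue
        t=m[abs(m[:,2]-24)<3.5]
        print(k,len(t),'x',np.percentile(t[:,0],[.5,99.5]).round(1),'y',np.percentile(t[:,1],[.5,99.5]).round(1),'z',np.median(t[:,2]).round(2))
        if k=='orange': r=cv2.minAreaRect(t[:,:2].astype(np.float32)); print(r)
        else:
            y=t[(abs(t[:,0]+30)<8)&(t[:,1]>-10)]
            b=np.arange(-8,48,4.); ed=[[f(y[(y[:,1]>=a)&(y[:,1]<a+4),0]) for f in (np.min,np.max)] for a in b]
            print('  yleg slopes',np.polyfit(b,ed,1)[0].round(4),'z plane (per mm x,y,const)',np.linalg.lstsq(np.c_[y[:,:2]-[-30,0],np.ones(len(y))],y[:,2],rcond=None)[0].round(4))
            x=t[(t[:,0]>-10)]; print('  xleg',len(x), x.min(0).round(1) if len(x) else '',x.max(0).round(1) if len(x) else '')
    P=cloud(c); ok=np.isfinite(P).all(2)
    h=cv2.cvtColor(c['img'],cv2.COLOR_RGB2HSV); B=P[ok&(h[...,1]<60)&(h[...,2]<100)&(abs(P[...,2]-.024)<.003)]
    m=np.array([w2m(p) for p in B]); m=m[(abs(m)<75).all(1)]
    s=m[(m[:,0]<40)&(m[:,0]>-50)&(m[:,1]>40)]; print('left fence inner',np.percentile(s[:,1],[1,99]).round(1))
    s=m[(m[:,1]<40)&(m[:,0]>40)]; print('far fence inner',np.percentile(s[:,0],[1,99]).round(1))
chk(sys.argv[1])
E
python3 chk.py w10.npz; python3 chk.py w7.npz
```

```text
blue 4319 x [-36.2 -22.5] y [-23.8  52.6] z 24.22
  yleg slopes [0.0088 0.0104] z plane (per mm x,y,const) [-4.40000e-03 -2.80000e-03  2.42655e+01]
  xleg 0  
blue 63 x [12.5 40.9] y [205.4 236.1] z 20.81Traceback (most recent call last):
  File "chk.py", line 21, in <module>
    chk(sys.argv[1])
    ~~~^^^^^^^^^^^^^
  File "chk.py", line 9, in chk
    print(k,len(t),'x',np.percentile(t[:,0],[.5,99.5]).round(1),'y',np.percentile(t[:,1],[.5,99.5]).round(1),'z',np.median(t[:,2]).round(2))
                       ~~~~~~~~~~~~~^^^^^^^^^^^^^^^^^^
    return _quantile_unchecked(
        a, q, axis, out, overwrite_input, method, keepdims, weights)
    return _ureduce(a,
                    func=_quantile_ureduce_func,
    ...<5 lines>...
                    overwrite_input=overwrite_input,
                    method=method)
    r = func(a, **kwargs)
    result = _quantile(arr,
                       quantiles=q,
    ...<2 lines>...
                       out=out,
                       weights=wgt)
    slices_having_nans = np.isnan(arr[-1, ...])
                                  ~~~^^^^^^^^^
IndexError: index -1 is out of bounds for axis 0 with size 0
Traceback (most recent call last):
  File "chk.py", line 21, in <module>
    chk(sys.argv[1])
    ~~~^^^^^^^^^^^^^
  File "chk.py", line 13, in chk
    b=np.arange(-8,48,4.); ed=[[f(y[(y[:,1]>=a)&(y[:,1]<a+4),0]) for f in (np.min,np.max)] for a in b]
                                ~^^^^^^^^^^^^^^^^^^^^^^^^^^^^^^^
ValueError: zero-size array to reduction operation minimum which has no identity
```

```bash
sed -i "s/if abs(np.median(m\[:,0\]))>70: continue/if abs(np.median(m[:,0]))>70 or abs(np.median(m[:,1]))>70: continue/" chk.py
cat > sq.py <<'E'
from h import *
def edges(c,mask,zc,xr,yr,along,bins):
    P=cloud(c); ok=mask&np.isfinite(P).all(2)&(abs(P[...,2]-zc)<.003)
    m=(P[ok][:,:2]-MO)@MR*1000; m=m[(m[:,0]>xr[0])&(m[:,0]<xr[1])&(m[:,1]>yr[0])&(m[:,1]<yr[1])]
    a=m[:,1] if along=='y' else m[:,0]; d=m[:,0] if along=='y' else m[:,1]
    o=[]
    for b in bins:
        s=d[(a>=b)&(a<b+4)]
        if len(s)>3:o.append((b+2,s.min(),s.max()))
    o=np.array(o)
    for i,n in ((1,'lo'),(2,'hi')):
        k=np.polyfit(o[:,0],o[:,i],1); print('  ',n,'slope',k[0].round(4),'at mid',np.polyval(k,o[:,0].mean()).round(2),'res',(o[:,i]-np.polyval(k,o[:,0])).std().round(2))
def sq(c):
    mk=masks(c); h=cv2.cvtColor(c['img'],cv2.COLOR_RGB2HSV); blk=(h[...,1]<70)&(h[...,2]<110)
    print('yleg'); edges(c,mk['blue'],.024,(-40,-18),(-15,55),'y',np.arange(-12,46,4.))
    print('bars'); edges(c,mk['orange'],.024,(-5,55),(-18,55),'y',np.arange(-18,46,4.))
    print('bars ends'); edges(c,mk['orange'],.024,(2,44),(-25,60),'x',np.arange(4,40,4.))
    print('yleg ends'); edges(c,mk['blue'],.024,(-40,-18),(0,60),'x',np.arange(-35,-24,4.))
    print('left fence'); edges(c,blk,.024,(-55,55),(45,75),'x',np.arange(-52,44,4.))
    print('far fence'); edges(c,blk,.024,(40,70),(-55,75),'y',np.arange(-40,44,4.))
if __name__=='__main__': sq(dict(np.load(sys.argv[1])))
E
python3 sq.py w10.npz
```

```text
yleg
   lo slope 0.009 at mid -36.0 res 0.02
   hi slope 0.0093 at mid -22.75 res 0.14
bars
   lo slope 0.0049 at mid -0.74 res 0.12
   hi slope -0.005 at mid 49.59 res 2.86
bars ends
   lo slope -0.0071 at mid -20.78 res 0.16
   hi slope 0.0007 at mid 52.88 res 0.08
yleg ends
   lo slope -0.0138 at mid 0.09 res 0.04
   hi slope -0.0097 at mid 53.03 res 0.01
left fence
   lo slope 0.0156 at mid 52.67 res 1.5
   hi slope -0.0073 at mid 66.83 res 0.18
far fence
   lo slope -0.0149 at mid 49.24 res 3.07
   hi slope 0.004 at mid 61.2 res 0.24
```

The bars are still snug. In the same view, bar and fence edges agree to 0.1 mm, the y-leg end sits on the fence, and the angle is square to about 0.2°. I'll counter the tool tilt and take some weight off the plate.

jog_arm --series '[[-1,[0,0,-0.0004],[-0.004,0.002,0]],[-1,[0,0,-0.0008],[-0.008,0.005,0]],[-1,[0,0,-0.0008],[-0.011,0.007,0]],[-1,[0,0,-0.0008],[-0.011,0.007,0]],[-1,[0,0,-0.0008],[-0.011,0.007,0]]]'

```text
time: 21.38
tool_pos: [0.4752, 0.0973, 0.0285]
tool_rot: [-3.141, -0.001, 1.437]
contact_force: [-13.5, -19.3, 4.8]
opening: 0.0136
```

```bash
python3 - <<'E'
from h import *
planm(-29,-31,.0283,np.pi/2+PSI); print(status.observe()['torque'].round(2))
c=cam('wrist','pics/w11.png'); np.savez('w11.npz',**c)
def plane(m,x0,x1,y0,y1):
    P=cloud(c);ok=m&np.isfinite(P).all(2)&(abs(P[...,2]-.024)<.003);q=P[ok]
    mm=(q[:,:2]-MO)@MR*1000; s=(mm[:,0]>x0)&(mm[:,0]<x1)&(mm[:,1]>y0)&(mm[:,1]<y1)
    print(np.linalg.lstsq(np.c_[mm[s]-[0,20],np.ones(s.sum())],q[s,2]*1000,rcond=None)[0].round(4))
mk=masks(c); plane(mk['blue'],-34,-25,-10,50); plane(mk['orange'],2,40,-15,50)
E
python3 sq.py w11.npz
```

```text
in mould [-30.03 -29.25] dyaw 0.0008 Fm [-10.8 -21. ]
t 21.38 pos [0.4752 0.0973 0.0285] yaw 1.4371 F [-13.5 -19.3   4.8] open 0.0136
shift [-0.0017, 0.001, 0.0002] turn [-0.0007, -0.0006, 0.0008] dist 0.002
[-3.39  2.47 -0.18]
[-4.40000e-03 -1.10000e-03  2.40641e+01]
[1.00000e-04 1.10000e-03 2.42069e+01]
yleg
   lo slope -0.0013 at mid -36.16 res 0.16
   hi slope 0.0024 at mid -22.76 res 0.12
bars
   lo slope 0.0085 at mid -0.79 res 0.11
   hi slope 0.0219 at mid 48.86 res 3.51
bars ends
   lo slope -0.0115 at mid -20.91 res 0.08
   hi slope -0.0025 at mid 52.7 res 0.14
yleg ends
   lo slope -0.0004 at mid 0.05 res 0.02
   hi slope -0.0165 at mid 53.21 res 0.01
left fence
   lo slope 0.006 at mid 52.83 res 1.09
   hi slope -0.0016 at mid 66.81 res 0.21
far fence
   lo slope -0.0198 at mid 49.35 res 3.19
   hi slope 0.0049 at mid 61.05 res 0.26
```

The depth edges are too noisy to judge squareness, so I'll use sub-pixel image lines cast onto the top plane.

```bash
cat > line.py <<'E'
from h import *
def vline(c,ch,c0,r0,c1,r1,z,w=7):
    g=cv2.GaussianBlur(c['img'].astype(np.float32),(0,0),.8); g=ch(g); pts=[]
    for r in range(r0,r1+1):
        u=c0+(c1-c0)*(r-r0)/(r1-r0); a=int(round(u))-w; s=np.abs(np.gradient(g[r,a:a+2*w+1])); s[s<.4*s.max()]=0
        pts.append((a+(s*np.arange(2*w+1)).sum()/s.sum(),r))
    P=(ray(c,pts,z)[:,:2]-MO)@MR*1000
    for _ in range(3):
        k=np.polyfit(P[:,1],P[:,0],1); e=P[:,0]-np.polyval(k,P[:,1]); P=P[abs(e)<2.2*e.std()+1e-3]
    return k[0].round(4),np.polyval(k,10).round(2),e.std().round(2),len(P)
def hline(c,ch,c0,r0,c1,r1,z,w=6):
    g=cv2.GaussianBlur(c['img'].astype(np.float32),(0,0),.8); g=ch(g); pts=[]
    for u in range(c0,c1+1):
        v=r0+(r1-r0)*(u-c0)/(c1-c0); a=int(round(v))-w; s=np.abs(np.gradient(g[a:a+2*w+1,u])); s[s<.4*s.max()]=0
        pts.append((u,a+(s*np.arange(2*w+1)).sum()/s.sum()))
    P=(ray(c,pts,z)[:,:2]-MO)@MR*1000
    for _ in range(3):
        k=np.polyfit(P[:,0],P[:,1],1); e=P[:,1]-np.polyval(k,P[:,0]); P=P[abs(e)<2.2*e.std()+1e-3]
    return k[0].round(4),np.polyval(k,0).round(2),e.std().round(2),len(P)
sat=lambda g:g.max(2)-g.min(2)
lum=lambda g:g.sum(2)/3
if __name__=='__main__':
  for f in sys.argv[1:]:
    c=dict(np.load(f)); print(f)
    print('yleg L',vline(c,sat,259,105,259,235,.024)); print('yleg R',vline(c,sat,288,105,287,235,.024))
    print('fence outer left',hline(c,lum,240,65,450,71,.024))
    print('far outer',vline(c,lum,463,80,432,300,.024))
    print('bar/left fence',hline(c,sat,340,98,425,99,.024))
    print('bar near', vline(c,sat,334,105,329,150,.024))
E
python3 line.py w10.npz w11.npz
python3 -c "
import cv2;a=cv2.imread('pics/w11.png')[50:260,190:480];cv2.imwrite('pics/w11c.png',cv2.resize(a,None,fx=2.7,fy=2.7,interpolation=cv2.INTER_NEAREST))"
```

```text
w10.npz
yleg L (np.float64(0.0025), np.float64(-36.21), np.float64(0.07), 131)
yleg R (np.float64(0.005), np.float64(-22.69), np.float64(0.04), 124)
fence outer left (np.float64(-0.0004), np.float64(67.18), np.float64(0.17), 183)
far outer (np.float64(0.0059), np.float64(60.95), np.float64(0.12), 185)
bar/left fence (np.float64(-0.0082), np.float64(52.84), np.float64(0.06), 83)
bar near (np.float64(0.0091), np.float64(-1.48), np.float64(0.07), 42)
w11.npz
yleg L (np.float64(0.0075), np.float64(-36.34), np.float64(0.03), 115)
yleg R (np.float64(0.0048), np.float64(-22.73), np.float64(0.03), 129)
fence outer left (np.float64(-0.0), np.float64(67.3), np.float64(0.23), 180)
far outer (np.float64(0.005), np.float64(60.89), np.float64(0.26), 187)
bar/left fence (np.float64(0.0005), np.float64(52.6), np.float64(0.04), 78)
bar near (np.float64(0.0011), np.float64(-1.35), np.float64(0.06), 46)
```

View pics/w11c.png

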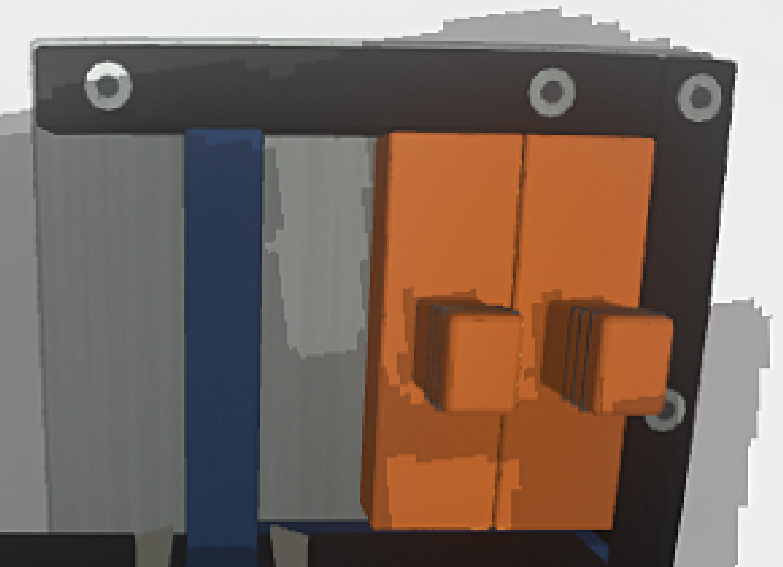

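Square to the fences within about 0.2°, with no visible gaps. The push towards the far fence is weaker (11 N against 21 N), so I'll add a little there.

jog_arm --series '[[-1,[0,0.001,-0.0001],[-0.002,0,0]],[-1,[0,0.002,-0.0002],[-0.005,0,0]],[-1,[0,0.0025,-0.0002],[-0.005,0,0]],[-1,[0,0.0025,-0.0002],[-0.005,0,0]],[-1,[0,0.0025,-0.0002],[-0.005,0,0]],[-1,[0,0.0025,-0.0002],[-0.005,0,0]]]'

```text
time: 21.93
tool_pos: [0.4752, 0.0973, 0.0284]
tool_rot: [-3.141, -0.0, 1.437]
contact_force: [-19.9, -18.4, 10.4]
opening: 0.0141
```

```bash
python3 - <<'E'
from h import *
planm(-29,-31,.0283,np.pi/2+PSI); print(status.observe()['torque'].round(2))
c=cam('wrist','pics/w12.png'); np.savez('w12.npz',**c)
P=cloud(c);ok=masks(c)['blue']&np.isfinite(P).all(2)&(abs(P[...,2]-.024)<.003)
print(np.median(P[ok][:,2]))
E
python3 line.py w12.npz
```

```text
in mould [-30.01 -29.31] dyaw 0.0008 Fm [-17.2 -20.9]
t 21.93 pos [0.4752 0.0973 0.0284] yaw 1.4371 F [-19.9 -18.4  10.4] open 0.0141
shift [-0.0017, 0.001, 0.0001] turn [-0.0009, -0.0, 0.0008] dist 0.002
[-3.1   3.54 -0.21]
0.024138186942254475
w12.npz
yleg L (np.float64(0.0076), np.float64(-36.33), np.float64(0.02), 116)
yleg R (np.float64(0.0047), np.float64(-22.71), np.float64(0.04), 122)
fence outer left (np.float64(-0.0005), np.float64(67.32), np.float64(0.29), 193)
far outer (np.float64(0.0047), np.float64(60.93), np.float64(0.22), 183)
bar/left fence (np.float64(-0.0058), np.float64(52.76), np.float64(0.05), 82)
bar near (np.float64(0.0021), np.float64(-1.38), np.float64(0.06), 46)
```

```bash
python3 - <<'E'
from h import *
s=status.observe(); print(s['time'],s['contact_force'].round(1),s['opening'])
print(job.hand_in())
E
```

```text
21.9833 [-20.2 -17.6  11.1] 0.01367845018401854
the job is handed in; nothing more can be done
None
```

I set up the mould as asked and handed it in at about 22 s, with the arm still gripping the angle piece and pressing it home.

**Bars:** Both bars went in first, each pushed against the far side and the left fence with about 6–7 N before I lowered and released it. The finished row measured 73.9 x 47.7 mm, centred at (23.9, 16.0) mm in the mould's frame, against a target of 74 x 48 mm at (24, 16). It was still snug in the last pictures.

**Angle piece:** It lies flat on the plate, its top measured at 24.1 mm. The push is about 17 N towards the far fence and 21 N towards the left fence, with about 10 N down on the plate. Some of that sideways push may be lost to plate friction.

**What was less certain:**
- **Squareness:** the last picture's lines agree with the fences to about 0.2–0.3°. The coarser depth edges scattered by up to about 0.9°, so I did not rely on them.
- **Mould position:** my estimate seemed about 1 mm off along x. I relied on contact with the fences for the final seating.
- **x leg:** the gripper and bars mostly hid its end. That it bears on the far fence rests on the measured force and on the y leg lying where it should.
- **Other items:** the cover-glass box and timer looked untouched in the views I took while pressing the angle home. I made no separate final check of the beaker and bottle. No unexpected contact force showed in any reading.

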